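# Take the tip carrier off the safety hook

## Task

The basket of pipette tips is hanging by its bail on the draining stand's safety hook. Grip the bail, press its cross bar back towards the post (the pull-out arm runs in to its stop first) against the hook's sprung keeper until the bar is clear of the turned-in tip, and lift it off without forcing the hook and without the gripper pushing on the stand or keeper. Then set the basket down gently, flat inside the rimmed tray, let go, and leave the tip box, pipette and bottle where they are.

Things in the scene. Friction and masses are not known exactly. Their poses are not given: they have to be found in the camera images.
- stand: Steel draining stand bolted to the bench. Origin: under the post, on the bench; x runs along its level arm from the post out to the hook, z up. Base 150 x 130 x 10 mm, post 20 mm thick, 238 mm high. The arm (16 x 14 mm) is a pull-out one, drawn out now; pushed inward with 2 to 3 N it runs in through its sleeve some 5 to 28 mm, until a set collar clamped on it meets the sleeve; it stays where it is left.
- hook_seat (a point): Where the middle of the bail bar's axis rests in the hook, now 150 mm out from the post's axis, 216 mm above the bench; moves with the arm; axes as the stand's (x = outward). The hook is two cheek plates, 17 mm wide over all, open to the top: bowl floor 4 mm below this point, inner face of the nose 5 mm outward, shank face 18 mm inward (-x). Nothing of the hook is over 23 mm above this point.
- carrier: Steel basket 96 mm (x) by 134 mm (y), 55 mm high, with an open tip box fixed in it (tips end 60 mm up); 0.35 to 0.7 kg, balanced. Origin: centre of its underside, z up. Its rigid strap bail rises from the middle of both short ends and, from 98 to 149 mm up, has two upright legs, 12 mm wide in x, outer faces 56 mm and inner faces 50 mm apart in y. Hanging, its x is about the stand's x.
- bail_bar (a point): Middle of the bail's round cross bar, 8 mm thick, along the carrier's y between the two legs, 142 mm above the carrier's underside; axes as the carrier's. Grip the two legs from outside, below the bar, fingers closing along y with the hook between them.
- tray: Aluminium tray fixed to the bench, 116 mm (x) by 154 mm (y) outside, 112 by 150 mm inside, floor 2 mm thick, rim top 14 mm high. Origin: centre of its underside. The basket goes in with its long side along the tray's long side, either way round.
- tip_box: Closed tip box 84 x 122 x 72 mm standing loose on the bench, origin at the centre of its underside. Leave alone.
- pipette: Hand pipette 260 mm long and 26 mm thick lying loose on the bench, along its x. Leave alone.
- reagent: Brown bottle, 64 mm thick and 130 mm high, standing loose on the bench, origin at the centre of its underside. Leave alone.
- keeper_pivot (a point): Pivot of the keeper at the top of the shank, moving with the arm, 22 mm inward of and 18 mm above hook_seat. The keeper, a 26 mm steel tongue between the cheeks, slopes down from here to just behind the bar (about 1 mm of play) and is sprung outward. The bar pushes it back inward against some 5 to 15 N, to a hard stop when the bar is 12 to 13 mm inward of hook_seat. It springs back by itself.
- hook_tip: Nose and turned-in tip of the hook, moving with the arm; axes as the stand's. Origin: end of the tip, on its underside, 5.5 mm inward (-x) of and 7.5 mm above hook_seat; the tip's top is 14 mm above hook_seat. The 8 mm bar cannot go straight up: first it must be moved more than 9.5 mm inward from hook_seat, towards the post; then it goes straight up between this tip and the shank.
There are look-alikes about, which are no part of the job. There is more than one size of the tray; the job needs the smallest.

How it is judged:
By the outcome, as a careful person would: the job done as asked, in the order asked, and still so for the second after the job is handed in, with the robot touching nothing.
It also fails if it takes over 66 s, if anything falls off the work surface, if the arm or the gripper's body presses on something with over 40 N, if the wrist force passes 120 N, or if a joint passes its speed limit or range.

## Robot

A 6-joint arm with a two-finger parallel gripper is mounted at the origin on the work surface. World frame = base frame: x ahead of the robot, y to its left, z up, the work surface at z = 0. Lengths are in m, angles in rad, forces in N, time in s.
With the tool pointing down it reaches from about 0.225 to 0.725 m from the base axis. Payload 3.1 kg.
Tool frame: the origin (TCP) lies on the centre line of the jaws, within the pads' length; the fingertips stand 14 mm ahead of it and the grasp point (between the pads) lies 5 mm behind it; z points along the fingers, y is the direction in which the jaws open and shut (so a half turn about z gives the same grasp; the last joint's range is limited). The gripper opens to 85 mm and grips with 20 to 120 N. Pads are 22 mm wide; open, the fingers measure 114 mm over their backs; the gripper's body (76 mm by 85 mm) begins 54 mm behind the grasp point. The pads swing forward as they close: fully open they stand 13 mm farther back than shut.
Start: joints at [-1.256, 0.048, 0.099, 1.622, 0, 1.443], TCP at [0.225, -0.474, 0.212] pointing down, gripper open.
Joint ranges: [-2.91, 2.91], [-0.99, 1.94], [-1.21, 1.42], [-2.12, 2.29], [-1.49, 1.47], [-3.14, 3.14]. Speed limits (rad/s): [2.79, 2.79, 3.14, 3.14, 3.14, 3.14].

## Interface

Orientations are given as [roll, pitch, yaw] about the fixed x, y, z axes, in that order (R = Rz(yaw) Ry(pitch) Rx(roll)).
In Python, from cell import env gives the robot as it stands.
- The arm moves only by the tool step_arm, never from a script. Its argument "plan" is a list of rows, each a list of 6 numbers: the shift along the tool's x, y, z scaled (see below), then the turn, a rotation vector about the tool's x, y, z scaled (see below). In form: [[x, y, z, rx, ry, rz], ...]. A call has 1 to 20 rows; each row shifts and turns the pose as measured when the row begins, along the tool's axes as they then stand; what a row does not reach is not made up. The controller multiplies each number of a shift by 0.04 m and each number of a turn by 10 degrees. A row lasts 1/8 s, in which the tool goes at most 62.5 mm and 10.7 degrees, less where a joint would pass 70% of its speed; a pose out of reach is approached as far as the arm can. A call with a number of a shift or a turn outside -1 to 1 is refused whole. A call with a gripper value outside its range is refused whole. "grip" is the opening, from 0 (shut) to 1 (fully open), set as the call begins (left out, the last holds). The fingers move at their own pace and stop on an object; "squeeze" is the grip in N (left out, the last holds). Time passes only in rows, so rows that do not move let the fingers close. It gives the time, the measured TCP pose, the force and the opening at its end, in the units of the state.
- env.get_obs(): the state, without advancing time (a new reading comes with each control period).
- env.read_camera(name): name is "side" or "top"; returns (picture, depth): 420x560x3 uint8, red, green, blue; 420x560 float32, m along the optical axis (not along the pixel's ray), 0 where there is no reading.
- env.calibration(name): a dict with "fx", "fy", "cx", "cy" (pixels), "cam_to_world" (4x4, takes a point from camera to world coordinates). Camera axes: x right, y up, looking along -z (the intrinsics and any distortion apply to the point x, -y, -z); pixel columns grow to the right and rows downward; lengths in m; the calibration is good to about 2 mm. A picture is of the moment at which its call begins. calibration takes no time and is no camera call.
- env.finish_job(): hands the job in, once; it reports no verdict.
The state is a dict: "time": time; "joints": joint angles; "qd": joint speeds; "tau": joint torques, N m; "eef_pos": TCP position; "tool_rot": TCP orientation; "wrist_force": force on the tool from outside, world axes, zero at the start; "wrist_torque": the same for the moment, N m; "finger_gap": finger opening in m.
Only numpy, scipy, OpenCV 4.12 (cv2) and the standard library are available. Lean on these libraries where they do the work, as an engineer would, in place of code of your own. Each camera call takes 0.05 s, during which the arm holds its last target.

## Working session

There is one attempt and no reset: what is moved stays moved. The work goes in short steps, Python scripts to look and compute and a tool call to move; the robot and the scene stay as the last step left them, time stands still between calls to the robot, and variables do not carry over. Pictures are saved under pics/ and viewed, and the job is handed in when it is done.

Besides the shell and the picture viewer there is one more tool, called after "Call:" by a JSON object that holds its "api" and its "payload". step_arm: Moves the arm, as the interface text tells. Shifts and turns lie within -1 to 1; 1 stands for 0.04 m of shift or 10 degrees of turn. Its arguments: {"type":"object","properties":{"plan":{"type":"array"},"grip":{"type":"number"},"squeeze":{"type":"number"}},"required":["plan"]}

```bash
ls; mkdir -p pics; python3 - <<'E'
from cell import env
import cv2,numpy as np
print(env.get_obs())
for n in("side","top"):
    p,d=env.read_camera(n); c=env.calibration(n); print(n,c)
    cv2.imwrite(f"pics/{n}0.png",p[:,:,::-1]); np.savez(f"/tmp/{n}0.npz",p=p,d=d)
E
```

```text
pics
{'time': 0.0, 'joints': array([-1.25582254e+00,  4.87620725e-02,  9.75622507e-02,  1.62201016e+00,
       -1.25587949e-06,  1.44302288e+00]), 'qd': array([-8.59295450e-05, -1.44531426e-03, -9.85561712e-04, -3.68092803e-04,
        4.92334413e-04, -9.03775416e-04]), 'tau': array([ 5.52276492e-05, -3.38781738e+01,  3.20014644e+01,  2.03483988e-02,
       -3.29645791e-04,  6.08301335e-06]), 'eef_pos': array([ 0.22471235, -0.47373124,  0.21029351]), 'tool_rot': array([-3.13919852e+00, -3.06316290e-04,  4.42746873e-01]), 'wrist_force': array([-0.48128111, -0.64694404, -0.09392889]), 'wrist_torque': array([0.02566252, 0.00327744, 0.0134693 ]), 'finger_gap': 0.08537728377470444}
side {'fx': 486.84017898428215, 'fy': 486.84017898428215, 'cx': 275.074286673435, 'cy': 211.37393246650925, 'cam_to_world': array([[-0.86697382,  0.35067674, -0.35409353,  0.11120671],
       [-0.4981542 , -0.58971732,  0.63566962,  0.72075518],
       [ 0.01409946,  0.7275021 ,  0.68596057,  1.00051192],
       [ 0.        ,  0.        ,  0.        ,  1.        ]])}
top {'fx': 418.274410423101, 'fy': 418.274410423101, 'cx': 277.5230018740282, 'cy': 203.3650973320017, 'cam_to_world': array([[ 0.07102503,  0.97726071, -0.19979229,  0.34040814],
       [-0.99745774,  0.07074699, -0.00853991, -0.07229212],
       [ 0.00578899,  0.19989091,  0.97980106,  1.13157903],
       [ 0.        ,  0.        ,  0.        ,  1.        ]])}
```

View pics/side0.png

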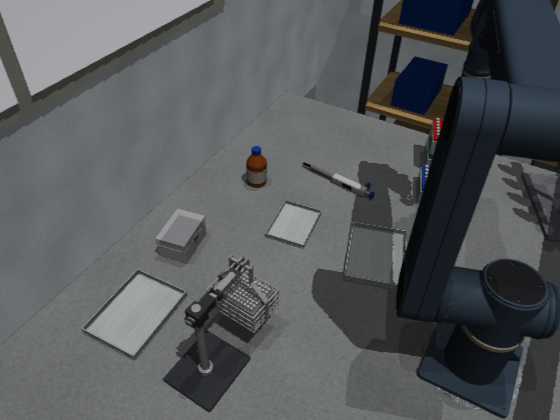

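View pics/top0.png

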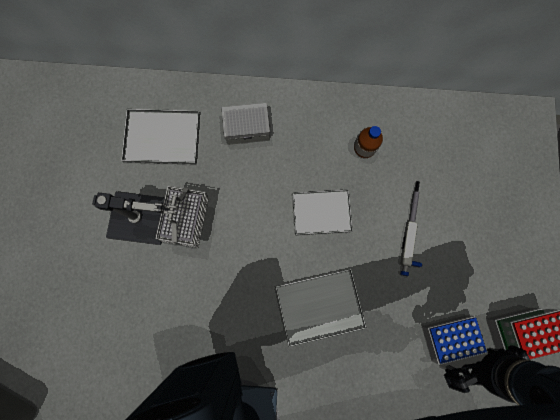

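The small tray is around (322,212) in the top picture. The stand and basket are around (110–205, 185–245), with the arm pointing right, roughly world −y. Next I'll zoom in and measure.

```bash
cat > h.py <<'E'
import numpy as np,cv2
from cell import env
C={n:env.calibration(n) for n in("side","top")}
def ray(n,u,v):
    c=C[n];d=np.array([(u-c['cx'])/c['fx'],-(v-c['cy'])/c['fy'],-1.]);T=c['cam_to_world'];return T[:3,3],T[:3,:3]@d
def plane(n,u,v,z):
    o,d=ray(n,u,v);return o+d*(z-o[2])/d[2]
def proj(n,P):
    c=C[n];T=c['cam_to_world'];q=T[:3,:3].T@(np.asarray(P)-T[:3,3]);return np.array([c['cx']-c['fx']*q[0]/q[2],c['cy']+c['fy']*q[1]/q[2]])
def cloud(n,d):
    c=C[n];v,u=np.mgrid[:d.shape[0],:d.shape[1]]
    X=np.stack([(u-c['cx'])/c['fx']*d,-(v-c['cy'])/c['fy']*d,-d],-1);T=c['cam_to_world'];return X@T[:3,:3].T+T[:3,3]
def tri(a,b):
    o1,d1=ray("side",*a);o2,d2=ray("top",*b)
    A=np.stack([d1,-d2],1);s=np.linalg.lstsq(A,o2-o1,rcond=None)[0];p,q=o1+d1*s[0],o2+d2*s[1];return (p+q)/2,np.linalg.norm(p-q)
E
python3 - <<'E'
from h import *
for n,(x0,y0,x1,y1) in dict(side=(155,245,295,410),top=(85,170,225,255)).items():
    z=np.load(f"/tmp/{n}0.npz");p=z['p'][y0:y1,x0:x1,::-1]
    k=min(800/(x1-x0),600/(y1-y0)); k=int(k); cv2.imwrite(f"pics/{n}z.png",cv2.resize(p,None,fx=k,fy=k,interpolation=cv2.INTER_CUBIC)); print(n,k)
z=np.load("/tmp/top0.npz");P=cloud("top",z['d'])
g=cv2.cvtColor(z['p'],cv2.COLOR_RGB2GRAY)
# trays
m=((g>150)).astype(np.uint8); 
cs,_=cv2.findContours(m,cv2.RETR_EXTERNAL,cv2.CHAIN_APPROX_NONE)
for c in cs:
    if cv2.contourArea(c)>400:
        q=np.array([plane("top",*a,0.002)[:2] for a in c[:,0]]).astype(np.float32)*1000
        r=cv2.minAreaRect(q);print(cv2.boundingRect(c),r)
E
```

```text
side 3
top 5
```

```bash
python3 - <<'E'
from h import *
for n in("side","top"):
    z=np.load(f"/tmp/{n}0.npz");P=cloud(n,z['d'])
    b=(P[...,1]>0.1)&(P[...,2]>0.19)&(z['d']>0)&(P[...,0]>.2)&(P[...,2]<.3)
    v,u=np.nonzero(b);print(n,b.sum())
    if len(u):print(u.min(),u.max(),v.min(),v.max(),P[b].min(0),P[b].max(0))
    for uu,vv in zip(u[::12],v[::12]):print((uu,vv),P[vv,uu].round(3))
E
```

```text
side 2562
0 253 119 327 [0.46842187 0.10004388 0.19003776] [1.2273453  0.34708598 0.29993156]
(np.int64(22), np.int64(119)) [1.211 0.104 0.3  ]
(np.int64(20), np.int64(122)) [1.218 0.108 0.291]
(np.int64(23), np.int64(123)) [1.219 0.101 0.283]
(np.int64(25), np.int64(124)) [1.213 0.1   0.282]
(np.int64(23), np.int64(125)) [1.222 0.101 0.276]
(np.int64(20), np.int64(126)) [1.223 0.11  0.277]
(np.int64(14), np.int64(127)) [1.22  0.128 0.286]
(np.int64(7), np.int64(128)) [1.223 0.144 0.29 ]
(np.int64(19), np.int64(128)) [1.22  0.116 0.276]
(np.int64(10), np.int64(129)) [1.223 0.138 0.284]
(np.int64(22), np.int64(129)) [1.22  0.109 0.269]
(np.int64(10), np.int64(130)) [1.22  0.14  0.283]
(np.int64(22), np.int64(130)) [1.219 0.111 0.267]
(np.int64(8), np.int64(131)) [1.219 0.147 0.285]
(np.int64(20), np.int64(131)) [1.223 0.115 0.265]
(np.int64(5), np.int64(132)) [1.215 0.157 0.289]
(np.int64(17), np.int64(132)) [1.22  0.125 0.269]
(np.int64(1), np.int64(133)) [1.224 0.163 0.286]
(np.int64(13), np.int64(133)) [1.218 0.137 0.273]
(np.int64(26), np.int64(133)) [1.219 0.103 0.253]
(np.int64(
[... 13484 characters left out ...]
), np.int64(209)) [0.494 0.184 0.226]
(np.int64(176), np.int64(209)) [0.499 0.161 0.211]
(np.int64(130), np.int64(210)) [0.488 0.26  0.221]
(np.int64(150), np.int64(210)) [0.491 0.216 0.221]
(np.int64(165), np.int64(210)) [0.493 0.183 0.222]
(np.int64(150), np.int64(211)) [0.491 0.219 0.208]
(np.int64(162), np.int64(211)) [0.49  0.189 0.222]
(np.int64(159), np.int64(212)) [0.485 0.191 0.236]
(np.int64(171), np.int64(212)) [0.488 0.166 0.231]
(np.int64(167), np.int64(213)) [0.488 0.18  0.211]
(np.int64(171), np.int64(214)) [0.486 0.169 0.218]
(np.int64(171), np.int64(216)) [0.481 0.169 0.218]
(np.int64(168), np.int64(219)) [0.474 0.174 0.221]
(np.int64(169), np.int64(221)) [0.473 0.178 0.194]
```

View pics/sidez.png

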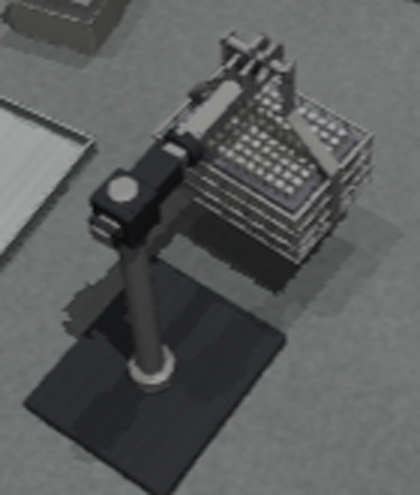

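View pics/topz.png

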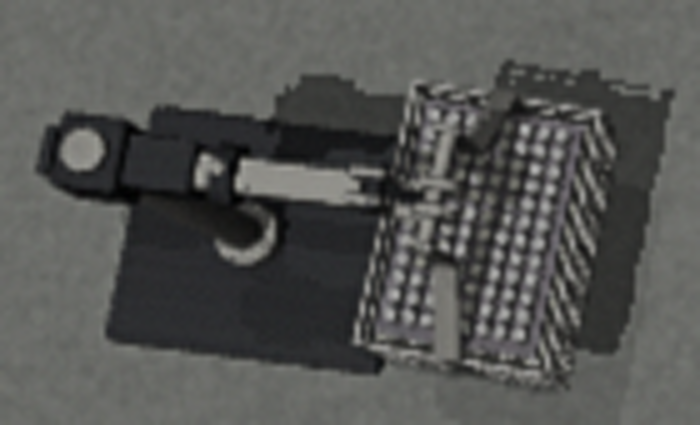

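Post cap: about (101,200) in top and (196,308) in side. The hook and bail are around (171,208) in top and (240,262) in side. I'll zoom in further on those and check the trays.

```bash
python3 - <<'E'
from h import *
for n,(x0,y0,x1,y1) in dict(side=(215,245,275,290),top=(150,185,190,225)).items():
    z=np.load(f"/tmp/{n}0.npz");p=z['p'][y0:y1,x0:x1,::-1]
    k=13; cv2.imwrite(f"pics/{n}zz.png",cv2.convertScaleAbs(cv2.resize(p,None,fx=k,fy=k,interpolation=cv2.INTER_CUBIC),alpha=1.3)) 
for z in(.238,):print(plane("top",101.4,200.4,z),plane("side",196,307.7,z),tri((196,307.7),(101.4,200.4)))
t=lambda u,v:plane("top",85+u/5,170+v/5,.01).round(4)
s=lambda u,v:plane("side",155+u/3,245+v/3,.01).round(4)
print("base top",t(107,338),t(380,372),t(155,108));print("base side",s(285,340),s(165,492),s(25,403))
z=np.load("/tmp/top0.npz");hsv=cv2.cvtColor(z['p'],cv2.COLOR_RGB2HSV);print([z['p'][a] .tolist() for a in((212,322),(136,160),(230,322))])
for th in (120,100,80):
  g=cv2.cvtColor(z['p'],cv2.COLOR_RGB2GRAY);m=(g>th).astype(np.uint8)
  cs,_=cv2.findContours(m,cv2.RETR_EXTERNAL,cv2.CHAIN_APPROX_NONE)
  for c in cs:
    if 800<cv2.contourArea(c)<9000:
        q=np.array([plane("top",*a,0.014)[:2] for a in c[:,0]]).astype(np.float32)*1000
        print(th,cv2.boundingRect(c),cv2.minAreaRect(q))
E
```

```text
[0.50149428 0.31858672 0.238     ] [0.50110182 0.31936026 0.238     ] (array([0.50159059, 0.31892799, 0.2371622 ]), np.float64(0.00011443157311473764))
base top [0.4423 0.3892 0.01  ] [0.4347 0.2408 0.01  ] [0.57   0.3823 0.01  ]
base side [0.4313 0.2486 0.01  ] [0.4413 0.3886 0.01  ] [0.5664 0.3859 0.01  ]
[[150, 150, 149], [148, 148, 146], [144, 144, 143]]
120 (293, 191, 58, 43) ((552.458740234375, -182.88441467285156), (110.45040130615234, 148.51873779296875), 7.494931221008301)
120 (125, 112, 73, 50) ((736.6094360351562, 276.744873046875), (144.48153686523438, 194.19102478027344), 2.5824525356292725)
100 (275, 339, 157, 78) ((134.0552978515625, -282.6470031738281), (114.30327606201172, 408.37939453125), 16.298200607299805)
100 (279, 271, 77, 42) ((338.4650573730469, -177.78163146972656), (77.62712097167969, 196.21498107910156), 16.83404541015625)
```

View pics/sidezz.png

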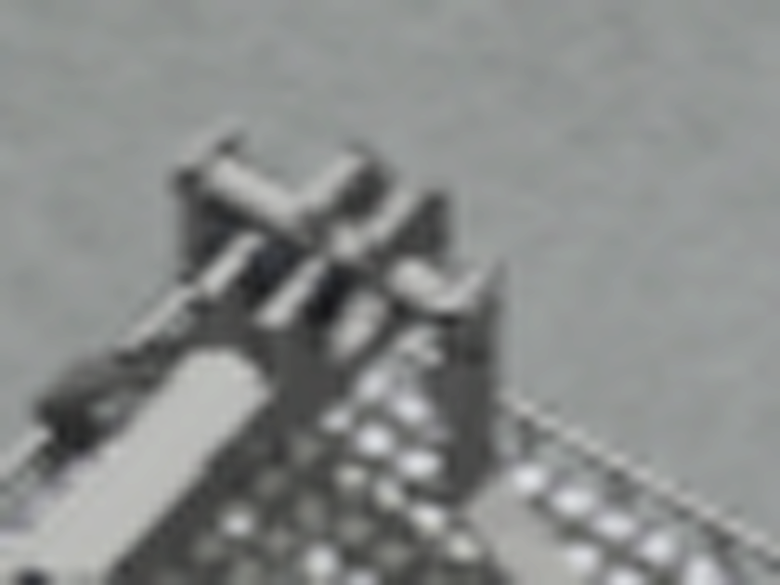

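View pics/topzz.png

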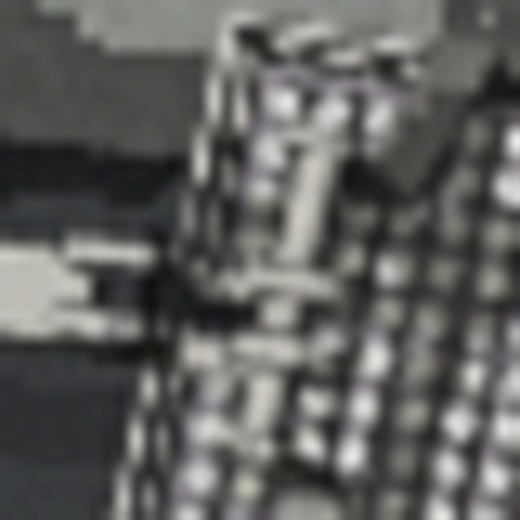

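The bar spans about (231,257)–(251,267) in side and (174.5,196)–(169.5,218) in top. I'll triangulate those points and refine the tray.

```bash
python3 - <<'E'
from h import *
S=lambda x,y:(215+(x+.5)/13-.5,245+(y+.5)/13-.5)
T=lambda x,y:(150+(x+.5)/13-.5,185+(y+.5)/13-.5)
# leg tops (z .223)
a=plane("side",*S(208,157),.223);b=plane("side",*S(472,287),.223);print("legs side",a,b,(a+b)/2,np.linalg.norm(a-b),np.degrees(np.arctan2(*(a-b)[1::-1])))
a=plane("top",*T(320,140),.223);b=plane("top",*T(250,440),.223);print("legs top",a,b,(a+b)/2,np.linalg.norm(a-b),np.degrees(np.arctan2(*(a-b)[1::-1])))
# hook cheek centreline in top at tip height .23
for p in((185,312),(280,315)):print(plane("top",*T(*p),.222))
post=np.array([.5013,.319])
for yaw in(-91,-92,-93,-94):
  q=np.radians(yaw);s=post+.15*np.array([np.cos(q),np.sin(q)]);P=[*s,.216];print(yaw,s,((proj("side",P)-[215,245]+.5)*13-.5).round(),((proj("top",P)-[150,185]+.5)*13-.5).round())
# basket rim: yaw
z=np.load("/tmp/top0.npz")
for n,(x0,y0,x1,y1) in dict(side=(260,195,325,250),top=(285,180,360,245)).items():
    z=np.load(f"/tmp/{n}0.npz");cv2.imwrite(f"pics/{n}tray.png",cv2.resize(z['p'][y0:y1,x0:x1,::-1],None,fx=9,fy=9,interpolation=cv2.INTER_CUBIC))
E
```

```text
legs side [0.52405227 0.16939208 0.223     ] [0.47251225 0.17092176 0.223     ] [0.49828226 0.17015692 0.223     ] 0.05156271628886953 -1.700004947552225
legs top [0.5273194  0.16606515 0.223     ] [0.47482083 0.17160285 0.223     ] [0.50107011 0.168834   0.223     ] 0.05278983094096522 -6.021455814966221
[0.49608601 0.18558493 0.222     ]
[0.49673329 0.16943547 0.222     ]
-91 [0.49868214 0.16902285] [342. 244.] [292. 311.]
-92 [0.49606508 0.16909138] [355. 251.] [290. 326.]
-93 [0.49344961 0.16920557] [369. 258.] [288. 340.]
-94 [0.49083653 0.16936539] [382. 264.] [285. 355.]
```

View pics/toptray.png

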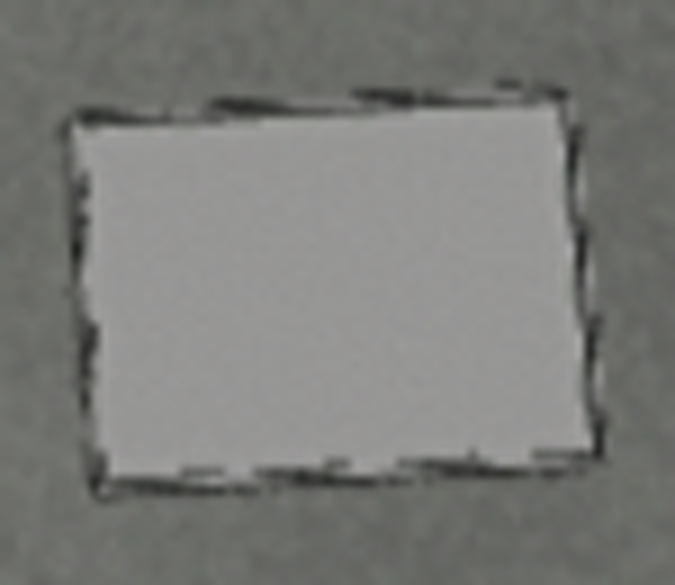

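View pics/sidetray.png

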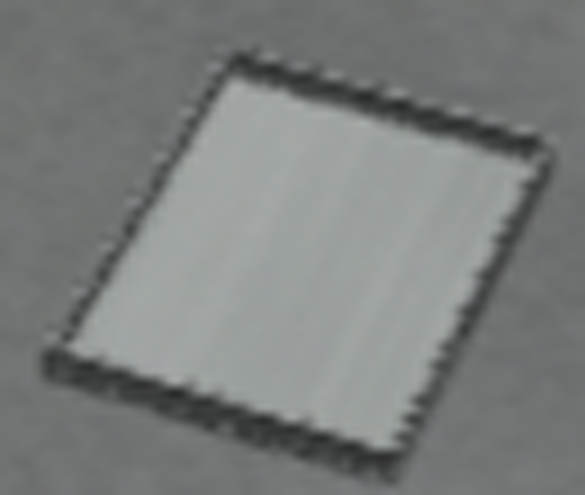

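```bash
python3 - <<'E'
from h import *
def rep(n,pts,z):
    P=np.array([plane(n,*p,z) for p in pts])[:,:2];e=np.roll(P,-1,0)-P
    print(n,P.round(4).tolist(),"c",P.mean(0).round(4),"len",np.linalg.norm(e,axis=1).round(4),"ang",np.degrees(np.arctan2(e[:,1],e[:,0])).round(1))
c=lambda x0,y0,k:(lambda x,y:(x0+(x+.5)/k-.5,y0+(y+.5)/k-.5))
t=c(285,180,9);s=c(260,195,9)
rep("top",[t(72,125),t(562,97),t(597,455),t(98,488)],.010)
rep("top",[t(68,118),t(568,90),t(603,457),t(95,495)],.014)
rep("side",[s(238,55),s(552,148),s(403,455),s(45,355)],.014)
rep("side",[s(235,80),s(532,162),s(390,447),s(78,345)],.002)
t=c(85,170,5);s=c(155,245,3)
rep("top",[t(415,83),t(612,115),t(565,380),t(357,345)],.129)
rep("side",[s(374,137),s(297,212),s(153,136)],.129)
E
```

```text
top [[0.5999, -0.1018], [0.6195, -0.251], [0.5098, -0.2656], [0.4891, -0.1167]] c [ 0.5546 -0.1838] len [0.1505 0.1107 0.1504 0.1118] ang [ -82.5 -172.4   97.9    7.7]
top [[0.601, -0.1003], [0.6208, -0.2521], [0.5087, -0.2668], [0.4864, -0.1158]] c [ 0.5543 -0.1837] len [0.153  0.1131 0.1527 0.1157] ang [ -82.6 -172.5   98.4    7.7]
side [[0.6156, -0.2513], [0.5046, -0.2642], [0.4836, -0.1172], [0.5997, -0.0978]] c [ 0.5509 -0.1826] len [0.1117 0.1485 0.1176 0.1543] ang [-173.4   98.1    9.5  -84.1]
side [[0.6164, -0.2515], [0.5121, -0.2667], [0.4932, -0.1283], [0.5988, -0.1169]] c [ 0.5552 -0.1909] len [0.1054 0.1397 0.1063 0.1358] ang [-171.7   97.8    6.2  -82.6]
top [[0.5683, 0.2096], [0.5593, 0.1112], [0.4281, 0.12], [0.4377, 0.2213]] c [0.4983 0.1655] len [0.0988 0.1315 0.1018 0.1312] ang [-95.3 176.2  84.6  -5.1]
side [[0.4252, 0.1305], [0.4397, 0.2158], [0.5668, 0.2129]] c [0.4772 0.1864] len [0.0865 0.1271 0.1638] ang [  80.4   -1.3 -149.8]
```

Results so far:

| Item | Position / size | Yaw | Check |
|---|---|---|---|
| Post | (0.501, 0.319) | – | Top at 0.237 m (given 0.238) |
| Stand arm | – | about −91.6° | – |
| Hook and bar | about (0.4975, 0.1695) | carrier about −93° | Leg span 52 mm (given 53 mm) |
| Small tray | (0.554, −0.183), 0.153 × 0.114 m | long axis −82.3° | Smallest of the three |

Next move is over the hook.

Call:
{"api": "step_arm", "payload": {"plan": [[0.93,-0.83,-0.18,0,0,0],[0.93,-0.83,-0.18,0,0,0],[0.93,-0.83,-0.18,0,0,0],[0.93,-0.83,-0.18,0,0,0],[0.93,-0.83,-0.18,0,0,0],[0.93,-0.83,-0.18,0,0,0],[0.93,-0.83,-0.18,0,0,0],[0.93,-0.83,-0.18,0,0,0],[0.93,-0.83,-0.18,0,0,0],[0.93,-0.83,-0.18,0,0,0],[0.93,-0.83,-0.18,0,0,0],[0.93,-0.83,-0.18,0,0,0],[0.93,-0.83,-0.18,0,0,0]], "grip": 1}}

```text
time: 1.72
eef_pos: [0.4828, 0.1397, 0.302]
tool_rot: [-3.13, 0.002, 0.435]
wrist_force: [0.9, 0.1, 0.7]
finger_gap: 0.0856
```

Call:
{"api": "step_arm", "payload": {"plan": [[0,0,0,0,0,-0.88],[0,0,0,0,0,-0.88],[0,0,0,0,0,-0.88],[0,0,0,0,0,-0.88],[0,0,0,0,0,-0.88],[0,0,0,0,0,-0.88],[0,0,0,0,0,-0.88],[0,0,0,0,0,0]]}}

```text
time: 2.72
eef_pos: [0.4819, 0.1443, 0.2958]
tool_rot: [-3.123, -0.008, 1.552]
wrist_force: [-0.7, -0.6, 0.1]
finger_gap: 0.0854
```

```bash
cat > d.py <<'E'
import sys
from h import *
from scipy.spatial.transform import Rotation as R
def go(x,y,z,yaw):
    o=env.get_obs();r=R.from_euler('xyz',o['tool_rot']);p=o['eef_pos']
    t=R.from_euler('xyz',[np.pi,0,np.radians(yaw)])
    d=r.inv().apply(np.array([x,y,z])-p)/.04;w=np.degrees((r.inv()*t).as_rotvec())/10
    print("t",round(o['time'],2),"pos",p.round(4),"rotdeg",np.degrees(o['tool_rot']).round(2),"F",o['wrist_force'].round(2),"T",o['wrist_torque'].round(2),"gap",round(o['finger_gap'],4))
    print("shift units",d.round(3),"turn",w.round(3))
if __name__=="__main__": go(*map(float,sys.argv[1:]))
E
python3 d.py .4975 .1695 .26 87
```

```text
t 2.73 pos [0.4819 0.1443 0.2958] rotdeg [-178.94   -0.46   88.91] F [-0.69 -0.64  0.07] T [ 0.   -0.01  0.02] gap 0.0854
shift units [0.63  0.395 0.893] turn [-0.107 -0.044  0.191]
```

Call:
{"api": "step_arm", "payload": {"plan": [[0.32,0.2,0.45,-0.05,-0.02,0.1],[0.32,0.2,0.45,-0.05,-0.02,0.1],[0,0,0,0,0,0]]}}

```text
time: 3.1
eef_pos: [0.4983, 0.1698, 0.2583]
tool_rot: [-3.14, 0.0, 1.507]
wrist_force: [-1.2, -0.2, -0.1]
finger_gap: 0.0855
```

```bash
python3 d.py .4975 .1695 .192 87; python3 - <<'E'
from h import *
for n,(x0,y0,x1,y1) in dict(side=(195,200,295,300),top=(130,165,210,245)).items():
    p,d=env.read_camera(n);p=p[y0:y1,x0:x1,::-1];np.savez(f"/tmp/{n}1.npz",p=p,d=d)
    cv2.imwrite(f"pics/{n}1.png",cv2.convertScaleAbs(cv2.resize(p,None,fx=6,fy=6,interpolation=cv2.INTER_CUBIC),alpha=1.4))
E
```

```text
t 3.1 pos [0.4983 0.1698 0.2583] rotdeg [-1.7989e+02  1.0000e-02  8.6360e+01] F [-1.18 -0.2  -0.13] T [-0.06  0.    0.02] gap 0.0855
shift units [-0.008 -0.016  1.657] turn [-0.011  0.001 -0.064]
```

View pics/side1.png

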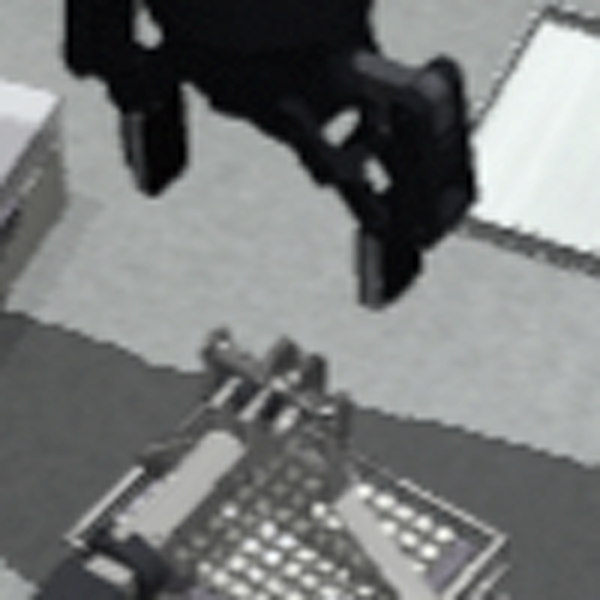

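View pics/top1.png

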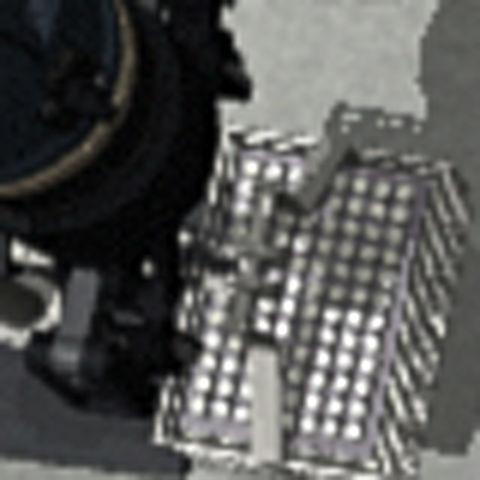

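```bash
python3 - <<'E'
from h import *
for z in(.244,.257,.265):
  a=plane("side",195+375/6,200+303/6,z);b=plane("side",195+155/6,200+192/6,z);print(z,a.round(4),b.round(4),((a+b)/2).round(4),np.linalg.norm(a-b).round(4),np.degrees(np.arctan2(*(b-a)[1::-1])).round(2))
E
```

```text
0.244 [0.474  0.1416 0.244 ] [0.5702 0.1361 0.244 ] [0.5221 0.1388 0.244 ] 0.0964 -3.28
0.257 [0.4677 0.1516 0.257 ] [0.5623 0.1461 0.257 ] [0.515  0.1488 0.257 ] 0.0947 -3.28
0.265 [0.4639 0.1577 0.265 ] [0.5574 0.1523 0.265 ] [0.5107 0.155  0.265 ] 0.0937 -3.28
```

```bash
python3 - <<'E'
from h import *
d=np.load("/tmp/side1.npz")['d'];P=cloud("side",d)
for px in((370,270),(375,295),(400,270),(140,150),(155,180),(170,150),(455,200),(440,90)):
    u,v=int(195+px[0]/6),int(200+px[1]/6);print(px,(u,v),P[v,u].round(4))
d=np.load("/tmp/top1.npz")['d'];P=cloud("top",d)
b=(P[...,2]>.24)&(P[...,2]<.34)&(P[...,1]>.05)&(P[...,1]<.27)&(d>0)&(P[...,0]<.62)
v,u=np.nonzero(b);
for z0 in np.arange(.24,.34,.01):
    m=b&(P[...,2]>=z0)&(P[...,2]<z0+.01);print(z0.round(2),m.sum(),*(P[m].min(0).round(3),P[m].max(0).round(3)) if m.any() else ())
E
```

```text
(370, 270) (256, 245) [0.4501 0.1847 0.3142]
(375, 295) (257, 249) [0.4481 0.1847 0.304 ]
(400, 270) (261, 245) [0.4414 0.1806 0.3152]
(140, 150) (218, 225) [0.5438 0.1767 0.3137]
(155, 180) (220, 230) [0.5392 0.1776 0.3026]
(170, 150) (223, 225) [0.5377 0.1685 0.3098]
(455, 200) (270, 233) [0.4265 0.1726 0.3488]
(440, 90) (268, 215) [0.4312 0.1723 0.3927]
0.24 0
0.25 0
0.26 0
0.27 0
0.28 0
0.29 11 [0.445 0.156 0.294] [0.543 0.166 0.3  ]
0.3 22 [0.444 0.156 0.3  ] [0.553 0.175 0.31 ]
0.31 19 [0.442 0.156 0.311] [0.546 0.17  0.319]
0.32 13 [0.443 0.156 0.32 ] [0.546 0.167 0.33 ]
0.33 26 [0.441 0.153 0.33 ] [0.561 0.18  0.34 ]
0.34 0
```

```bash
python3 - <<'E'
from h import *
print(env.get_obs())
for n in("top","side"):
    d=np.load(f"/tmp/{n}0.npz")['d'];P=cloud(n,d)
    b=(abs(P[...,0]-.225)<.1)&(abs(P[...,1]+.474)<.1)&(d>0)&(P[...,2]>.15)
    for z0 in np.arange(.15,.36,.01):
        m=b&(P[...,2]>=z0)&(P[...,2]<z0+.01)
        if m.any():print(n,z0.round(2),m.sum(),P[m].min(0).round(3),P[m].max(0).round(3))
d=np.load("/tmp/side1.npz")['d'];P=cloud("side",d)
b=(abs(P[...,0]-.498)<.1)&(abs(P[...,1]-.17)<.1)&(d>0)&(P[...,2]>.24)
for z0 in np.arange(.24,.46,.01):
    m=b&(P[...,2]>=z0)&(P[...,2]<z0+.01)
    if m.any():print("side1",z0.round(2),m.sum(),P[m].min(0).round(3),P[m].max(0).round(3))
E
```

```text
{'time': 3.2, 'joints': array([1.99748578e-01, 6.99350442e-02, 2.20001280e-01, 1.71977552e+00,
       3.01020176e-05, 1.83393549e+00]), 'qd': array([-0.00685451, -0.01153556,  0.020711  ,  0.0003198 ,  0.00106871,
       -0.00651348]), 'tau': array([ 1.89952003e-01, -3.35335600e+01,  3.10216248e+01, -6.45256997e-02,
        1.60889688e-02,  2.25073029e-02]), 'eef_pos': array([0.49881491, 0.16925171, 0.26033196]), 'tool_rot': array([ 3.14055086e+00, -3.11818758e-04,  1.50740592e+00]), 'wrist_force': array([ 0.03567692, -0.28897393,  0.64460259]), 'wrist_torque': array([-0.00645893,  0.00087323,  0.03723448]), 'finger_gap': 0.08524879477009024}
top 0.24 11 [ 0.209 -0.512  0.242] [ 0.254 -0.424  0.249]
top 0.25 30 [ 0.204 -0.512  0.25 ] [ 0.256 -0.42   0.26 ]
top 0.26 27 [ 0.204 -0.52   0.26 ] [ 0.255 -0.419  0.27 ]
top 0.27 16 [ 0.207 -0.512  0.27 ] [ 0.256 -0.42   0.279]
top 0.28 20 [ 0.207 -0.526  0.281] [ 0.258 -0.418  0.29 ]
top 0.29 122 [ 0.183 -0.532  0.29 ] [ 0.267 -0.401  0.3  ]
top 0.3 123 [ 0.183 -0.534  0.3  ] [ 0.266 -0.402  0.31 ]
top 0.31 100 [ 0.183 -0.531  0.31 ] [ 0.26
[... 586 characters left out ...]
16 [0.422 0.156 0.34 ] [0.57  0.188 0.35 ]
side1 0.35 217 [0.422 0.152 0.35 ] [0.569 0.19  0.36 ]
side1 0.36 202 [0.424 0.157 0.36 ] [0.568 0.19  0.37 ]
side1 0.37 196 [0.425 0.161 0.37 ] [0.569 0.191 0.38 ]
side1 0.38 238 [0.427 0.163 0.38 ] [0.568 0.192 0.39 ]
side1 0.39 265 [0.428 0.155 0.39 ] [0.564 0.187 0.4  ]
side1 0.4 48 [0.459 0.16  0.4  ] [0.511 0.206 0.41 ]
side1 0.41 168 [0.459 0.154 0.41 ] [0.521 0.208 0.42 ]
side1 0.42 165 [0.459 0.153 0.42 ] [0.525 0.208 0.43 ]
side1 0.43 177 [0.458 0.152 0.43 ] [0.523 0.21  0.44 ]
side1 0.44 189 [0.458 0.152 0.44 ] [0.52  0.209 0.45 ]
side1 0.45 299 [0.459 0.144 0.45 ] [0.53  0.208 0.46 ]
side1 0.46 153 [0.462 0.146 0.46 ] [0.531 0.205 0.47 ]
```

Depth from both cameras puts the open fingertips at z≈0.294 m while the reported TCP is at 0.260 m. By the spec they should be near 0.259 m, so the tool reading is about 35 mm off in z. In the start picture the offset is the same, and x/y agree within 2 mm. I'll go by the pictures and check against the hook height as I descend. First I'll take the fingertips down to about 0.235 m.

```bash
python3 d.py .500 .1695 .200 87
```

```text
t 3.2 pos [0.4988 0.1693 0.2603] rotdeg [ 1.7994e+02 -2.0000e-02  8.6370e+01] F [ 0.04 -0.29  0.64] T [-0.01  0.    0.04] gap 0.0852
shift units [0.008 0.028 1.508] turn [ 0.006 -0.002 -0.063]
```

Call:
{"api": "step_arm", "payload": {"plan": [[0,0.01,0.5,0,0,-0.03],[0,0.01,0.5,0,0,-0.03],[0,0.01,0.5,0,0,0],[0,0,0,0,0,0],[0,0,0,0,0,0]]}}

```text
time: 3.82
eef_pos: [0.5023, 0.1672, 0.2062]
tool_rot: [3.131, -0.002, 1.513]
wrist_force: [0.4, -0.6, 0.9]
finger_gap: 0.0854
```

```bash
cat > look.py <<'E'
import sys
from h import *
k=sys.argv[1]
for n,(x0,y0,x1,y1) in dict(side=(195,220,295,310),top=(130,165,210,245)).items():
    p,d=env.read_camera(n);np.savez(f"/tmp/{n}{k}.npz",p=p,d=d);p=p[y0:y1,x0:x1,::-1]
    cv2.imwrite(f"pics/{n}{k}.png",cv2.convertScaleAbs(cv2.resize(p,None,fx=6,fy=6,interpolation=cv2.INTER_CUBIC),alpha=1.6))
E
python3 look.py 2;  python3 d.py .500 .1695 .153 87; python3 - <<'E'
from h import *
P=cloud("side",np.load("/tmp/side2.npz")['d']);g=np.load("/tmp/side2.npz")['p'].max(2)
b=(abs(P[...,0]-.498)<.1)&(abs(P[...,1]-.17)<.04)&(P[...,2]>.20)
for z0 in np.arange(.2,.30,.006):
    m=b&(g<60)&(P[...,2]>=z0)&(P[...,2]<z0+.006)
    if m.any():print("side",z0.round(3),m.sum(),P[m].min(0).round(3),P[m].max(0).round(3))
E
```

```text
t 3.92 pos [0.5024 0.1674 0.2061] rotdeg [ 1.7939e+02 -1.1000e-01  8.6690e+01] F [ 0.33 -1.16  0.45] T [-0.03 -0.05  0.03] gap 0.0858
shift units [ 0.047 -0.078  1.326] turn [ 0.061 -0.011 -0.031]
side 0.2 11 [0.469 0.167 0.2  ] [0.525 0.177 0.206]
side 0.206 14 [0.471 0.166 0.206] [0.524 0.204 0.211]
side 0.212 36 [0.468 0.159 0.213] [0.525 0.205 0.218]
side 0.218 67 [0.469 0.16  0.218] [0.526 0.196 0.224]
side 0.224 31 [0.471 0.161 0.224] [0.523 0.202 0.23 ]
side 0.23 30 [0.484 0.163 0.23 ] [0.502 0.205 0.236]
side 0.236 20 [0.483 0.188 0.236] [0.506 0.198 0.24 ]
side 0.242 17 [0.452 0.155 0.242] [0.545 0.18  0.248]
side 0.248 36 [0.444 0.155 0.248] [0.556 0.181 0.254]
side 0.254 32 [0.443 0.155 0.254] [0.554 0.181 0.26 ]
side 0.26 39 [0.442 0.156 0.26 ] [0.555 0.181 0.266]
side 0.266 40 [0.443 0.157 0.266] [0.556 0.181 0.272]
side 0.272 25 [0.444 0.158 0.272] [0.548 0.181 0.278]
side 0.278 25 [0.44  0.162 0.278] [0.552 0.183 0.284]
side 0.284 59 [0.43  0.151 0.284] [0.574 0.184 0.29 ]
side 0.29 129 [0.426 0.154 0.29 ] [0.575 0.186 0.296]
side 0.296 94 [0.426 0.153 0.296] [0.574 0.186 0.302]
```

View pics/side2.png

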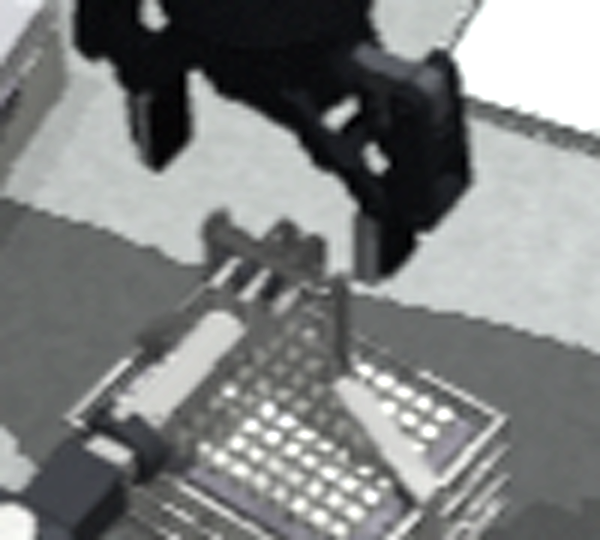

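Side picture: fingertips are at about (157,165) and (372,280) in the crop, still above the leg tops at (215,212) and (342,278). The fingers are centred 2.5 mm too far in +x. I'll correct that and descend.

Call:
{"api": "step_arm", "payload": {"plan": [[0.03,-0.05,0.4,0.06,-0.01,-0.03],[0.03,-0.03,0.4,0,0,0],[0,0,0.3,0,0,0],[0,0,0,0,0,0],[0,0,0,0,0,0]]}}

```text
time: 4.55
eef_pos: [0.4992, 0.1702, 0.1589]
tool_rot: [-3.141, 0.0, 1.519]
wrist_force: [0.2, -0.7, 0.7]
finger_gap: 0.0854
```

```bash
python3 look.py 3;  python3 d.py .500 .1695 .151 87
```

```text
t 4.65 pos [0.4994 0.1703 0.1592] rotdeg [-179.97    0.     87.01] F [ 0.02 -0.49  0.17] T [-0.01 -0.05 -0.04] gap 0.0856
shift units [-0.018  0.017  0.206] turn [-0.003  0.     0.001]
```

View pics/side3.png

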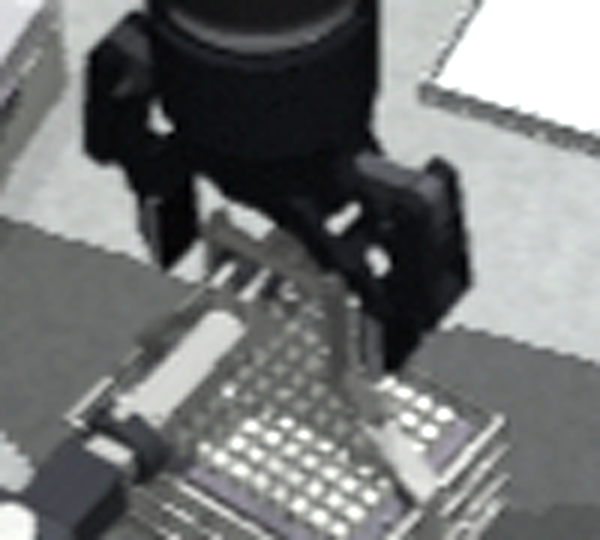

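View pics/top3.png

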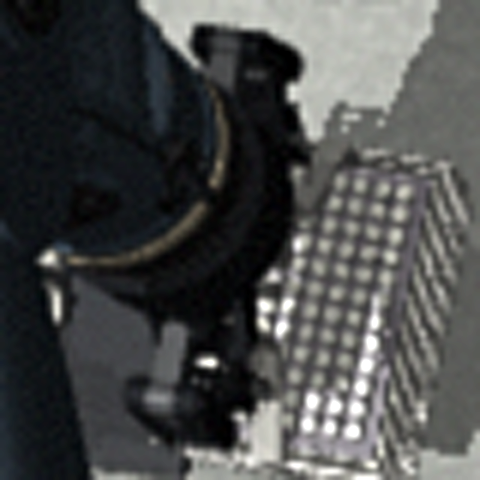

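The fingers now straddle both legs, with no contact force. I'll go 6 mm lower and close.

Call:
{"api": "step_arm", "payload": {"plan": [[-0.01,0.01,0.15,0,0,0],[0,0,0,0,0,0]]}}

```text
time: 4.9
eef_pos: [0.5004, 0.1699, 0.1537]
tool_rot: [3.141, -0.0, 1.519]
wrist_force: [-0.1, 0.5, -0.5]
finger_gap: 0.0854
```

Call:
{"api": "step_arm", "payload": {"plan": [[0,0,0,0,0,0],[0,0,0,0,0,0],[0,0,0,0,0,0],[0,0,0,0,0,0],[0,0,0,0,0,0],[0,0,0,0,0,0]], "grip": 0, "squeeze": 60}}

```text
time: 5.65
eef_pos: [0.5008, 0.1699, 0.1545]
tool_rot: [3.139, -0.001, 1.519]
wrist_force: [-0.8, -0.1, 0.1]
finger_gap: 0.0552
```

```bash
python3 look.py 4;  python3 d.py .500 .1695 .151 87
```

```text
t 5.75 pos [0.5008 0.1699 0.1545] rotdeg [ 1.7987e+02 -4.0000e-02  8.7010e+01] F [ 0.15 -0.16 -0.9 ] T [-0.01 -0.02  0.06] gap 0.0557
shift units [-0.012 -0.019  0.088] turn [ 0.013 -0.004  0.001]
```

View pics/side4.png

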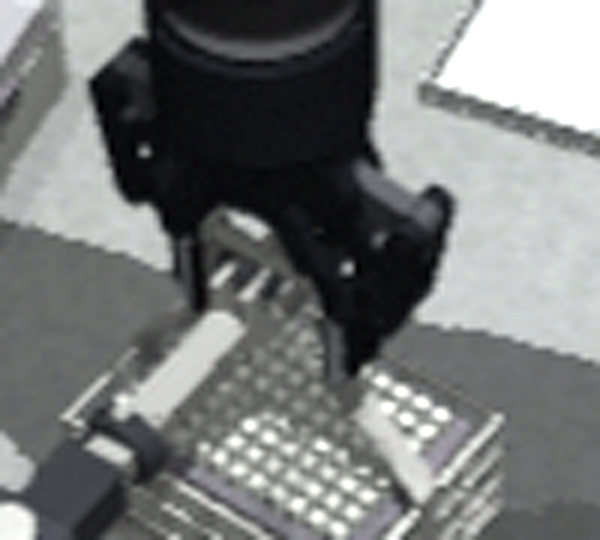

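Gripped with a 55.6 mm gap (the legs are 56 mm over their outer faces). I'll raise the squeeze and take the weight in small steps.

Call:
{"api": "step_arm", "payload": {"plan": [[0,0,-0.03,0,0,0],[0,0,0,0,0,0]], "squeeze": 90}}

```text
time: 6.0
eef_pos: [0.5001, 0.1698, 0.1547]
tool_rot: [3.141, -0.0, 1.519]
wrist_force: [0.2, -0.6, 0.2]
finger_gap: 0.0549
```

Call:
{"api": "step_arm", "payload": {"plan": [[0,0,-0.03,0,0,0]]}}

```text
time: 6.12
eef_pos: [0.4997, 0.1697, 0.1551]
tool_rot: [-3.14, 0.0, 1.518]
wrist_force: [0.3, -0.5, -4.6]
finger_gap: 0.0548
```

Call:
{"api": "step_arm", "payload": {"plan": [[0,0,0,0,0,0]]}}

```text
time: 6.25
eef_pos: [0.4994, 0.1697, 0.1547]
tool_rot: [-3.14, 0.0, 1.519]
wrist_force: [0.3, -0.0, -1.6]
finger_gap: 0.0549
```

Call:
{"api": "step_arm", "payload": {"plan": [[0,0,-0.05,0,0,0]]}}

```text
time: 6.38
eef_pos: [0.4989, 0.1696, 0.1561]
tool_rot: [-3.138, 0.001, 1.519]
wrist_force: [0.1, -0.4, -4.6]
finger_gap: 0.0546
```

Call:
{"api": "step_arm", "payload": {"plan": [[0,0,-0.04,0,0,0]]}}

```text
time: 6.5
eef_pos: [0.4987, 0.1695, 0.1575]
tool_rot: [-3.137, 0.001, 1.519]
wrist_force: [-0.8, 0.2, -3.3]
finger_gap: 0.0549
```

Call:
{"api": "step_arm", "payload": {"plan": [[0,0,0,0,0,0]]}}

```text
time: 6.62
eef_pos: [0.4987, 0.1695, 0.1575]
tool_rot: [-3.137, 0.001, 1.519]
wrist_force: [0.5, 0.2, -4.4]
finger_gap: 0.055
```

Call:
{"api": "step_arm", "payload": {"plan": [[0,0,0,0,0,0]]}}

```text
time: 6.75
eef_pos: [0.4986, 0.1695, 0.1574]
tool_rot: [-3.137, 0.001, 1.519]
wrist_force: [0.3, -0.1, -4.3]
finger_gap: 0.0548
```

```bash
python3 d.py .500 .1695 .151 87;python3 look.py 5; python3 d.py .500 .1695 .151 87
```

```text
t 6.75 pos [0.4986 0.1695 0.1574] rotdeg [-1.7975e+02  6.0000e-02  8.7010e+01] F [ 0.26 -0.1  -4.31] T [ 0.02 -0.05  0.02] gap 0.0548
shift units [0.002 0.036 0.161] turn [-0.025  0.006  0.001]
t 6.85 pos [0.4986 0.1695 0.1575] rotdeg [-1.7975e+02  6.0000e-02  8.7010e+01] F [-0.17  0.69 -4.14] T [ 0.03  0.01 -0.01] gap 0.0549
shift units [0.001 0.035 0.162] turn [-0.025  0.006  0.001]
```

View pics/side5.png

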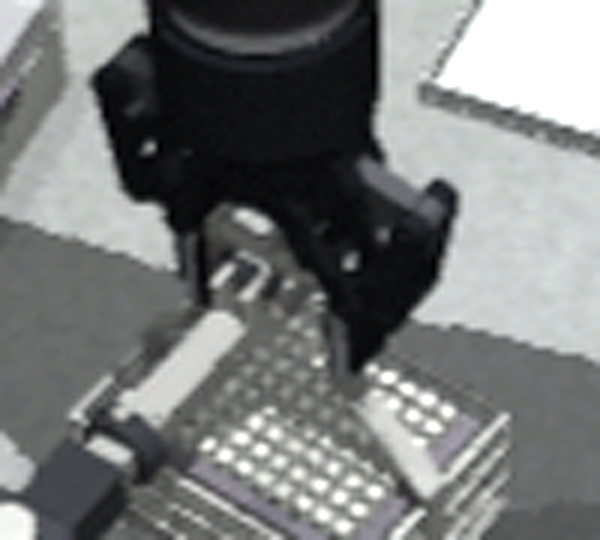

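Weight is taken: a steady 4.3 N (about 0.44 kg) with roughly 2 mm of lift and nothing jamming. Now I'll press inward (tool +x, towards the post) slowly, watching Fy.

Call:
{"api": "step_arm", "payload": {"plan": [[0.06,0,0,0,0,0],[0.06,0,0,0,0,0]]}}

```text
time: 7.1
eef_pos: [0.4988, 0.1739, 0.1574]
tool_rot: [-3.137, 0.002, 1.518]
wrist_force: [0.1, -2.6, -4.0]
finger_gap: 0.0546
```

Call:
{"api": "step_arm", "payload": {"plan": [[0.06,0,0,0,0,0],[0.06,0,0,0,0,0]]}}

```text
time: 7.35
eef_pos: [0.4991, 0.1781, 0.1574]
tool_rot: [-3.137, 0.004, 1.518]
wrist_force: [-0.9, -2.7, -3.1]
finger_gap: 0.0549
```

Call:
{"api": "step_arm", "payload": {"plan": [[0.06,0,0,0,0,0]]}}

```text
time: 7.48
eef_pos: [0.4992, 0.1805, 0.1574]
tool_rot: [-3.137, 0.005, 1.518]
wrist_force: [-0.5, -2.4, -4.0]
finger_gap: 0.055
```

Call:
{"api": "step_arm", "payload": {"plan": [[0.06,0,0,0,0,0]]}}

```text
time: 7.6
eef_pos: [0.4992, 0.1813, 0.1574]
tool_rot: [-3.137, 0.009, 1.517]
wrist_force: [-0.2, -8.3, -3.3]
finger_gap: 0.0549
```

Call:
{"api": "step_arm", "payload": {"plan": [[0.06,0,0,0,0,0]]}}

```text
time: 7.72
eef_pos: [0.4992, 0.1811, 0.1573]
tool_rot: [-3.137, 0.015, 1.516]
wrist_force: [-0.7, -8.4, -4.5]
finger_gap: 0.0549
```

Call:
{"api": "step_arm", "payload": {"plan": [[0.06,0,0,0,0,0]]}}

```text
time: 7.85
eef_pos: [0.4992, 0.1809, 0.1572]
tool_rot: [-3.137, 0.021, 1.515]
wrist_force: [-1.1, -8.2, -2.5]
finger_gap: 0.0547
```

Call:
{"api": "step_arm", "payload": {"plan": [[0.06,0,0,0,0,0]]}}

```text
time: 7.98
eef_pos: [0.4992, 0.1806, 0.1571]
tool_rot: [-3.137, 0.027, 1.513]
wrist_force: [-0.9, -7.6, -2.5]
finger_gap: 0.0548
```

The arm met its collar at y≈0.181, and the keeper now resists with 8 N. The tool is tilting slightly instead of advancing, so I need the tilt correction and larger steps.

```bash
python3 d.py .4992 .191 .1575 87
```

```text
t 7.97 pos [0.4992 0.1806 0.1571] rotdeg [-179.72    1.54   86.69] F [-0.9  -7.59 -2.54] T [-1.51  0.13  0.04] gap 0.0548
shift units [ 0.258 -0.014 -0.018] turn [-0.028  0.154 -0.031]
```

Call:
{"api": "step_arm", "payload": {"plan": [[0.1,0,0,0,0.2,-0.03]]}}

```text
time: 8.1
eef_pos: [0.4993, 0.1829, 0.157]
tool_rot: [-3.137, -0.004, 1.518]
wrist_force: [0.3, -7.3, -1.3]
finger_gap: 0.055
```

Call:
{"api": "step_arm", "payload": {"plan": [[0.1,0,0,0,0.2,0]]}}

```text
time: 8.22
eef_pos: [0.4994, 0.1846, 0.1571]
tool_rot: [-3.137, -0.034, 1.517]
wrist_force: [-1.6, -7.9, -3.1]
finger_gap: 0.0551
```

```bash
python3 d.py .4992 .191 .1575 87
```

```text
t 8.22 pos [0.4994 0.1846 0.1571] rotdeg [-179.72   -1.98   86.9 ] F [-1.57 -7.92 -3.07] T [-1.52  0.18  0.05] gap 0.0551
shift units [ 0.159 -0.015 -0.006] turn [-0.028 -0.198 -0.009]
```

Call:
{"api": "step_arm", "payload": {"plan": [[0.1,0,0,0,-0.15,0]]}}

```text
time: 8.35
eef_pos: [0.4998, 0.1844, 0.1571]
tool_rot: [-3.137, -0.0, 1.513]
wrist_force: [-0.1, -11.2, -5.9]
finger_gap: 0.0549
```

```bash
python3 d.py .4992 .191 .1575 87
```

```text
t 8.35 pos [0.4998 0.1844 0.1571] rotdeg [-1.7974e+02 -1.0000e-02  8.6720e+01] F [ -0.11 -11.2   -5.89] T [-2.08  0.05  0.06] gap 0.0549
shift units [ 0.163 -0.023 -0.011] turn [-0.026 -0.001 -0.028]
```

Call:
{"api": "step_arm", "payload": {"plan": [[0.15,0,0,0,0.05,-0.03]]}}

```text
time: 8.48
eef_pos: [0.4997, 0.187, 0.1565]
tool_rot: [-3.136, -0.001, 1.517]
wrist_force: [-1.4, -11.3, -5.0]
finger_gap: 0.0546
```

Call:
{"api": "step_arm", "payload": {"plan": [[0.15,0,0,0,0.05,-0.02]]}}

```text
time: 8.6
eef_pos: [0.4997, 0.1891, 0.1556]
tool_rot: [-3.135, -0.001, 1.519]
wrist_force: [-0.5, -10.4, -5.5]
finger_gap: 0.0548
```

```bash
python3 d.py .4992 .191 .1575 87; python3 look.py 6
```

```text
t 8.6 pos [0.4997 0.1891 0.1556] rotdeg [-1.7964e+02 -4.0000e-02  8.7020e+01] F [ -0.46 -10.39  -5.53] T [-2.09 -0.06  0.05] gap 0.0548
shift units [ 0.048 -0.016 -0.047] turn [-0.036 -0.004  0.002]
```

View pics/side6.png

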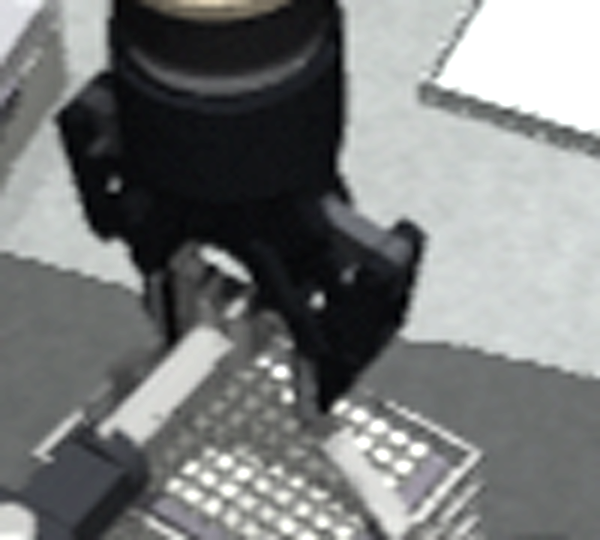

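The keeper is yielding at a steady ~11 N. The bar is about 8.5 mm in from the seat, so I'll carry on to the stop.

Call:
{"api": "step_arm", "payload": {"plan": [[0.14,0,-0.01,0,0.05,0]]}}

```text
time: 8.82
eef_pos: [0.4998, 0.1908, 0.1549]
tool_rot: [-3.134, -0.001, 1.516]
wrist_force: [0.2, -12.0, -4.5]
finger_gap: 0.0552
```

Call:
{"api": "step_arm", "payload": {"plan": [[0.12,0,-0.02,-0.02,0.05,0]]}}

```text
time: 8.95
eef_pos: [0.4999, 0.1908, 0.1549]
tool_rot: [-3.137, 0.001, 1.514]
wrist_force: [-0.2, -14.6, -3.3]
finger_gap: 0.0545
```

```bash
python3 d.py .4992 .193 .1575 87
```

```text
t 8.95 pos [0.4999 0.1908 0.1549] rotdeg [-1.7975e+02  5.0000e-02  8.6740e+01] F [ -0.21 -14.57  -3.26] T [-2.54 -0.08  0.08] gap 0.0545
shift units [ 0.054 -0.022 -0.066] turn [-0.025  0.005 -0.026]
```

Force rose to 14.6 N with no advance, so the keeper is at its hard stop with about 10.5 mm of travel. I'll lift now while keeping the inward press.

Call:
{"api": "step_arm", "payload": {"plan": [[0.12,0,-0.06,-0.02,0.06,-0.02]]}}

```text
time: 9.07
eef_pos: [0.4997, 0.1908, 0.1554]
tool_rot: [-3.139, 0.001, 1.515]
wrist_force: [-0.4, -13.3, -8.4]
finger_gap: 0.0549
```

Call:
{"api": "step_arm", "payload": {"plan": [[0.12,0,-0.07,-0.02,0.06,-0.02]]}}

```text
time: 9.2
eef_pos: [0.4994, 0.1909, 0.1561]
tool_rot: [-3.14, 0.001, 1.516]
wrist_force: [1.6, -12.5, -9.5]
finger_gap: 0.0548
```

```bash
python3 d.py .4992 .193 .1575 87
```

```text
t 9.2 pos [0.4994 0.1909 0.1561] rotdeg [-1.7992e+02  5.0000e-02  8.6850e+01] F [  1.61 -12.52  -9.47] T [-2.28 -0.2   0.  ] gap 0.0548
shift units [ 0.053 -0.007 -0.035] turn [-0.008  0.005 -0.015]
```

Call:
{"api": "step_arm", "payload": {"plan": [[0.12,0,-0.1,0,0.06,-0.02]]}}

```text
time: 9.32
eef_pos: [0.4985, 0.1905, 0.1576]
tool_rot: [-3.137, 0.002, 1.517]
wrist_force: [0.8, -13.0, -9.0]
finger_gap: 0.0549
```

Call:
{"api": "step_arm", "payload": {"plan": [[0.12,0,-0.1,0,0.06,-0.02]]}}

```text
time: 9.45
eef_pos: [0.4978, 0.1898, 0.1592]
tool_rot: [-3.133, 0.004, 1.517]
wrist_force: [0.1, -13.5, -6.7]
finger_gap: 0.0546
```

```bash
python3 d.py .4992 .193 .1575 87
```

```text
t 9.45 pos [0.4978 0.1898 0.1592] rotdeg [-179.52    0.21   86.93] F [  0.13 -13.46  -6.67] T [-2.55 -0.08 -0.  ] gap 0.0546
shift units [0.081 0.032 0.042] turn [-0.048  0.021 -0.007]
```

Call:
{"api": "step_arm", "payload": {"plan": [[0.15,0.03,-0.1,-0.03,0.06,0]]}}

```text
time: 9.57
eef_pos: [0.4977, 0.1898, 0.1606]
tool_rot: [-3.134, 0.007, 1.514]
wrist_force: [-2.1, -15.8, -8.3]
finger_gap: 0.0549
```

Call:
{"api": "step_arm", "payload": {"plan": [[0.14,0.02,-0.1,-0.02,0.06,0]]}}

```text
time: 9.7
eef_pos: [0.4975, 0.1891, 0.1621]
tool_rot: [-3.133, 0.01, 1.511]
wrist_force: [-0.6, -15.7, -7.6]
finger_gap: 0.0549
```

```bash
python3 d.py .4992 .193 .1575 87;python3 look.py 7
```

```text
t 9.7 pos [0.4975 0.1891 0.1621] rotdeg [-179.53    0.58   86.55] F [ -0.56 -15.66  -7.62] T [-2.88  0.06  0.05] gap 0.0549
shift units [0.102 0.036 0.114] turn [-0.048  0.058 -0.045]
```

View pics/side7.png

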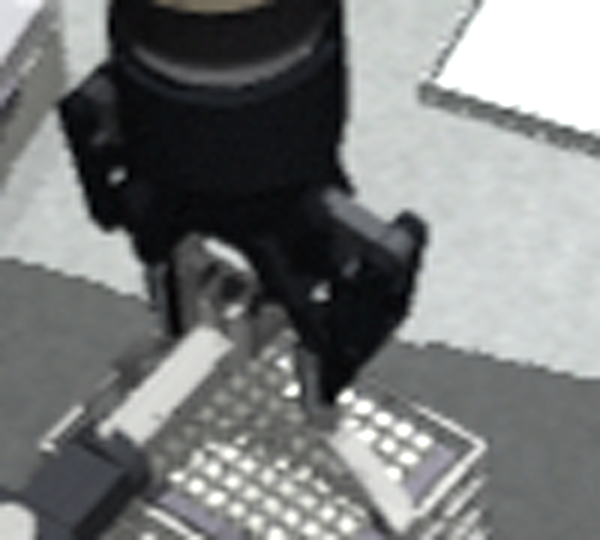

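The bar has risen about 7 mm without snagging and is now beside the tip end. I'll continue up.

Call:
{"api": "step_arm", "payload": {"plan": [[0.14,0.03,-0.14,-0.05,0.12,-0.04]]}}

```text
time: 9.93
eef_pos: [0.4975, 0.1883, 0.1658]
tool_rot: [-3.138, 0.003, 1.515]
wrist_force: [-1.4, -16.8, -5.0]
finger_gap: 0.0549
```

Call:
{"api": "step_arm", "payload": {"plan": [[0.13,0.02,-0.14,0,0.07,0]]}}

```text
time: 10.05
eef_pos: [0.4979, 0.1914, 0.1704]
tool_rot: [-3.136, -0.006, 1.513]
wrist_force: [-0.2, -1.4, -3.8]
finger_gap: 0.0549
```

```bash
python3 d.py .4992 .193 .1575 87
```

```text
t 10.05 pos [0.4979 0.1914 0.1704] rotdeg [-179.66   -0.33   86.66] F [-0.19 -1.45 -3.79] T [-0.26  0.04 -0.  ] gap 0.0549
shift units [0.039 0.031 0.323] turn [-0.034 -0.033 -0.034]
```

Force dropped to the basket's weight alone, so the bar is past the keeper. Next is straight up.

Call:
{"api": "step_arm", "payload": {"plan": [[-0.02,0.02,-0.15,-0.02,-0.02,-0.02]]}}

```text
time: 10.18
eef_pos: [0.4987, 0.1911, 0.1763]
tool_rot: [-3.139, -0.004, 1.516]
wrist_force: [-0.3, 0.2, -3.7]
finger_gap: 0.0549
```

Call:
{"api": "step_arm", "payload": {"plan": [[0,0.02,-0.2,0,0,0],[0,0,-0.25,0,0,0],[0,0,0,0,0,0]]}}

```text
time: 10.55
eef_pos: [0.5005, 0.193, 0.1972]
tool_rot: [3.141, -0.007, 1.518]
wrist_force: [0.4, 0.3, -3.9]
finger_gap: 0.0546
```

```bash
python3 d.py .4992 .10 .21 87;python3 look.py 8
```

```text
t 10.55 pos [0.5005 0.193  0.1972] rotdeg [179.98  -0.4   86.98] F [ 0.44  0.26 -3.87] T [ 0.   -0.02 -0.02] gap 0.0546
shift units [-2.322  0.091 -0.336] turn [ 0.002 -0.04  -0.002]
```

View pics/side8.png

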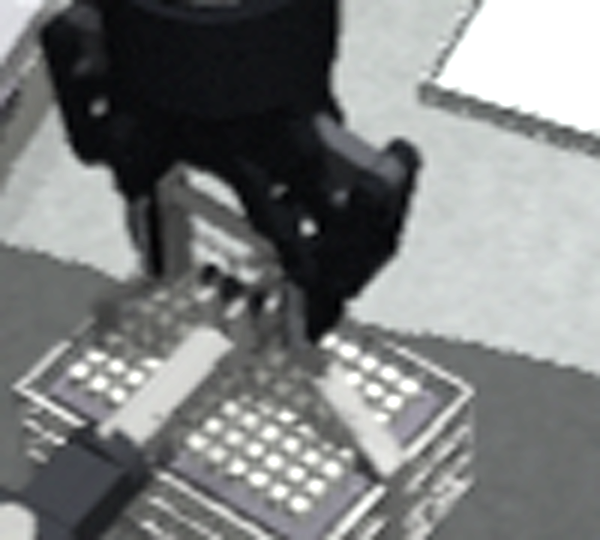

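The bar is well above the hook (hook teeth around (230,285) in the crop, bar at about (220,225)). I'll move outward away from the stand.

Call:
{"api": "step_arm", "payload": {"plan": [[-0.4,0.02,-0.05,0,-0.04,0],[-0.7,0.02,-0.05,0,0,0],[-0.8,0,-0.05,0,0,0],[-0.8,0,-0.02,0,0,0],[-0.8,0,0,0,0,0],[-0.8,0,0,0,0,0],[-0.8,0,0,0,0,0],[0,0,0,0,0,0]]}}

```text
time: 11.65
eef_pos: [0.4873, -0.024, 0.2013]
tool_rot: [-3.135, 0.008, 1.516]
wrist_force: [0.4, 0.8, -4.4]
finger_gap: 0.0551
```

```bash
python3 d.py .554 -.183 .21 7.6
```

```text
t 11.65 pos [ 0.4873 -0.024   0.2013] rotdeg [-179.62    0.47   86.88] F [ 0.38  0.76 -4.36] T [ 0.07 -0.03 -0.01] gap 0.0551
shift units [-3.88   1.879 -0.199] turn [1.000e-03 6.500e-02 7.928e+00]
```

Call:
{"api": "step_arm", "payload": {"plan": [[0,0,0,0,0.06,0.9],[0,0,0,0,0,0.9],[0,0,0,0,0,0.9],[0,0,0,0,0,0.9],[0,0,0,0,0,0.9],[0,0,0,0,0,0.9],[0,0,0,0,0,0.9],[0,0,0,0,0,0.9],[0,0,0,0,0,0.4],[0,0,0,0,0,0]]}}

```text
time: 12.9
eef_pos: [0.483, -0.0233, 0.1995]
tool_rot: [-3.135, 0.011, 0.147]
wrist_force: [-0.1, -0.4, -3.7]
finger_gap: 0.0543
```

```bash
python3 d.py .554 -.183 .20 7.6
```

```text
t 12.9 pos [ 0.483  -0.0233  0.1995] rotdeg [-179.63    0.65    8.43] F [-0.1  -0.36 -3.71] T [ 0.03  0.01 -0.02] gap 0.0543
shift units [ 1.171  4.21  -0.054] turn [-0.036  0.065  0.083]
```

Call:
{"api": "step_arm", "payload": {"plan": [[0.19,0.7,0,-0.04,0.07,0.08],[0.19,0.7,0,0,0,0],[0.19,0.7,0,0,0,0],[0.19,0.7,0,0,0,0],[0.19,0.7,0,0,0,0],[0.19,0.6,0,0,0,0],[0,0,0,0,0,0]]}}

```text
time: 13.78
eef_pos: [0.5517, -0.1822, 0.1978]
tool_rot: [-3.14, 0.001, 0.146]
wrist_force: [-0.4, 0.2, -3.8]
finger_gap: 0.0546
```

```bash
python3 d.py .554 -.183 .20 7.6; python3 - <<'E'
from h import *
for n,(x0,y0,x1,y1) in dict(side=(230,130,350,260),top=(260,140,400,280)).items():
    p,d=env.read_camera(n);np.savez(f"/tmp/{n}9.npz",p=p,d=d);p=p[y0:y1,x0:x1,::-1]
    cv2.imwrite(f"pics/{n}9.png",cv2.convertScaleAbs(cv2.resize(p,None,fx=4,fy=4,interpolation=cv2.INTER_CUBIC),alpha=1.4))
E
```

```text
t 13.78 pos [ 0.5517 -0.1822  0.1978] rotdeg [-1.7991e+02  7.0000e-02  8.3800e+00] F [-0.44  0.19 -3.8 ] T [ 0.08  0.07 -0.01] gap 0.0546
shift units [ 0.055  0.028 -0.056] turn [-0.009  0.007  0.078]
```

View pics/side9.png

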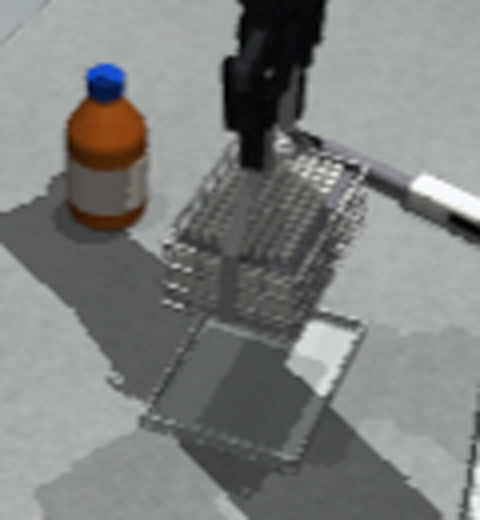

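View pics/top9.png

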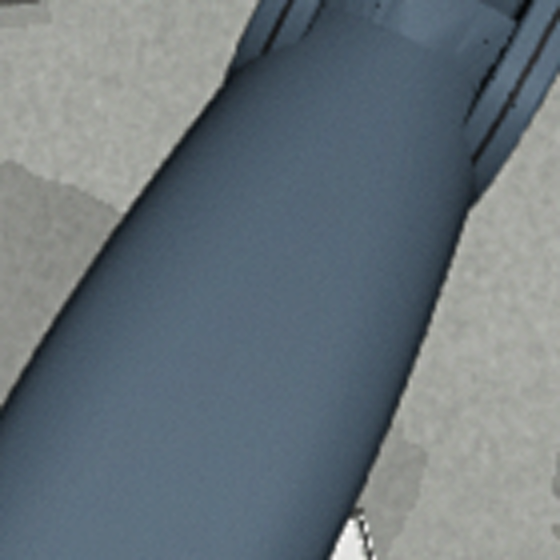

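The arm hides the tray in the top view, but the side view shows the basket level, roughly above and in line with the tray. I'll lower it to about 40 mm above the floor and measure from the side.

Call:
{"api": "step_arm", "payload": {"plan": [[0.02,0.02,0.45,0,0,0.04],[0.02,0.01,0.45,0,0,0.04],[0.02,0,0.45,0,0,0],[0,0,0.4,0,0,0],[0,0,0,0,0,0],[0,0,0,0,0,0]]}}

```text
time: 14.62
eef_pos: [0.5509, -0.1768, 0.1206]
tool_rot: [-3.135, 0.006, 0.137]
wrist_force: [0.0, -0.4, -4.2]
finger_gap: 0.0551
```

```bash
python3 d.py .554 -.183 .126 7.6; cat > look2.py <<'E'
import sys
from h import *
x0,y0,x1,y1=245,160,335,260
p,d=env.read_camera("side");np.savez(f"/tmp/s{sys.argv[1]}.npz",p=p,d=d);p=p[y0:y1,x0:x1,::-1]
cv2.imwrite(f"pics/s{sys.argv[1]}.png",cv2.convertScaleAbs(cv2.resize(p,None,fx=6,fy=6,interpolation=cv2.INTER_CUBIC),alpha=1.4))
E
python3 look2.py 10
```

```text
t 14.62 pos [ 0.5509 -0.1768  0.1206] rotdeg [-179.62    0.34    7.85] F [ 0.   -0.37 -4.17] T [-0.02 -0.03 -0.05] gap 0.0551
shift units [ 0.056  0.164 -0.135] turn [-0.038  0.034  0.025]
```

View pics/s10.png

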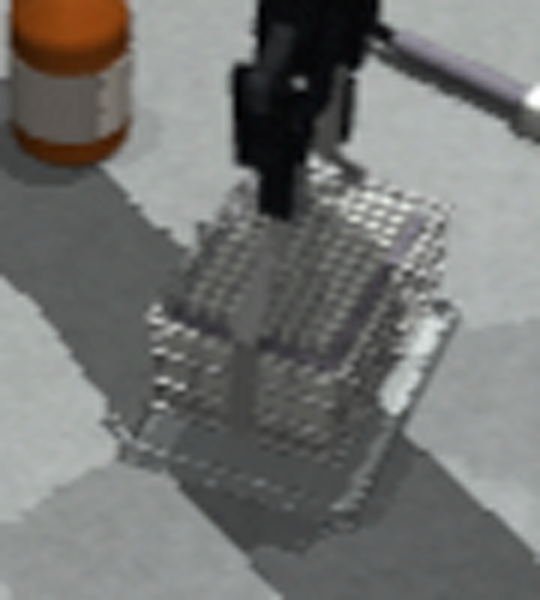

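```bash
python3 - <<'E'
from h import *
s=lambda x,y:(245+(x+.5)/6-.5,160+(y+.5)/6-.5)
for z in(.090,.095,.1):
  A,B,Cc=[plane("side",*s(*q),z)[:2] for q in((152,312),(335,378),(450,205))]
  print(z,A.round(4),B.round(4),Cc.round(4),"end",np.linalg.norm(A-B).round(4),np.degrees(np.arctan2(*(A-B)[::-1])).round(1),"side",np.linalg.norm(B-Cc).round(4),np.degrees(np.arctan2(*(Cc-B)[::-1])).round(1),"centre",((A+Cc)/2).round(4))
d=np.load("/tmp/s10.npz")['d'];P=cloud("side",d)
b=(abs(P[...,0]-.55)<.12)&(abs(P[...,1]+.18)<.12)&(d>0)
for z0 in np.arange(.03,.125,.007):
    m=b&(P[...,2]>=z0)&(P[...,2]<z0+.007)
    if m.any():
        r=cv2.minAreaRect((P[m][:,:2]*1000).astype(np.float32)) if m.sum()>4 else None
        print(z0.round(3),m.sum(),r)
E
```

```text
0.09 [ 0.5929 -0.1151] [ 0.5015 -0.1198] [ 0.5089 -0.2509] end 0.0915 2.9 side 0.1314 -86.8 centre [ 0.5509 -0.183 ]
0.095 [ 0.5902 -0.1105] [ 0.4993 -0.1152] [ 0.5067 -0.2456] end 0.091 2.9 side 0.1306 -86.8 centre [ 0.5485 -0.178 ]
0.1 [ 0.5876 -0.1059] [ 0.4972 -0.1105] [ 0.5045 -0.2403] end 0.0905 2.9 side 0.1299 -86.8 centre [ 0.546  -0.1731]
0.037 85 ((517.6318359375, -158.59776306152344), (154.66810607910156, 77.6783447265625), 58.10763931274414)
0.044 89 ((545.2235107421875, -173.37765502929688), (92.41761779785156, 140.0261688232422), 5.637108325958252)
0.051 61 ((546.5252685546875, -167.0301055908203), (95.32738494873047, 127.3731918334961), 4.455586910247803)
0.058 125 ((546.8592529296875, -175.66390991210938), (94.49662780761719, 138.15859985351562), 5.908207893371582)
0.065 57 ((516.1345825195312, -157.37460327148438), (161.8037872314453, 74.1993179321289), 61.08894348144531)
0.072 105 ((548.028076171875, -173.271240234375), (96.92742156982422, 137.86244201660156), 5.205582618713379)
0.079 127 ((546.9379272460938, -173.51556396484375), (96.16374969482422, 136.6742706298828), 5.161596298217773)
0.086 236 ((547.042236328125, -175.86492919921875), (98.33367919921875, 137.63670349121094), 3.2832367420196533)
0.093 485 ((547.450439453125, -174.6191864013672), (96.8994369506836, 138.6864776611328), 5.170598983764648)
0.1 170 ((546.4556884765625, -171.72555541992188), (68.88514709472656, 130.87132263183594), 4.579154014587402)
0.107 20 ((547.8219604492188, -171.61795043945312), (12.972233772277832, 119.9324951171875), 5.261059761047363)
0.114 20 ((548.4558715820312, -173.65777587890625), (12.136674880981445, 109.50201416015625), 6.585404396057129)
0.121 22 ((544.1903686523438, -172.44667053222656), (90.32740020751953, 10.624610900878906), 88.9935302734375)
```

```bash
python3 - <<'E'
from h import *
for n in("side","top"):
    z=np.load(f"/tmp/{n}0.npz");d=z['d'];P=cloud(n,d);g=z['p'].max(2)
    b=(abs(P[...,0]-.553)<.12)&(abs(P[...,1]+.183)<.12)&(d>0)
    for lo,hi in((.006,.02),(.008,.02),(.010,.02)):
        m=(b&(P[...,2]>lo)&(P[...,2]<hi)).astype(np.uint8)
        k,l,st,_=cv2.connectedComponentsWithStats(m,connectivity=8);m=l==1+st[1:,4].argmax()
        print(n,lo,m.sum(),cv2.minAreaRect((P[m][:,:2]*1000).astype(np.float32)))
    m=b&(g>135)&(P[...,2]<.006);print(n,"floor",m.sum(),cv2.minAreaRect((P[m][:,:2]*1000).astype(np.float32)))
E
```

```text
side 0.006 288 ((552.3856201171875, -184.51361083984375), (117.79727172851562, 160.1530303955078), 7.53941535949707)
side 0.008 212 ((552.57958984375, -184.94830322265625), (117.5779037475586, 159.2764892578125), 7.311364650726318)
side 0.01 104 ((553.6996459960938, -194.0458984375), (117.68205261230469, 140.76914978027344), 7.419393539428711)
side floor 1164 ((555.2435302734375, -190.11436462402344), (108.50287628173828, 143.52845764160156), 7.448370933532715)
top 0.006 203 ((554.8143920898438, -185.03866577148438), (116.52944946289062, 154.67074584960938), 7.483129978179932)
top 0.008 45 ((614.3271484375, -208.94363403320312), (92.00345611572266, 16.216381072998047), 87.19828033447266)
top 0.01 39 ((615.1904296875, -208.57659912109375), (91.22715759277344, 14.28367805480957), 87.36459350585938)
top floor 2007 ((556.2991943359375, -185.21873474121094), (108.99312591552734, 147.76211547851562), 7.302200794219971)
```

In the side camera the tray is at (0.5525, −0.184), yaw 7.5°. The basket is at (0.547, −0.174), yaw 5.2°, size 97×138 mm. I'll correct for that difference.

```bash
python3 d.py .5565 -.187 .115 10.1
```

```text
t 14.68 pos [ 0.5507 -0.1767  0.1206] rotdeg [-179.61    0.36    7.85] F [ 0.45  0.1  -3.96] T [-0.01 -0.   -0.  ] gap 0.0552
shift units [0.109 0.275 0.137] turn [-0.04   0.036 -0.225]
```

Call:
{"api": "step_arm", "payload": {"plan": [[0.06,0.14,0.07,-0.04,0.03,-0.12],[0.05,0.14,0.07,0,0,-0.1],[0,0,0,0,0,0],[0,0,0,0,0,0]]}}

```text
time: 15.18
eef_pos: [0.5587, -0.189, 0.1169]
tool_rot: [3.138, -0.003, 0.178]
wrist_force: [-0.4, 0.5, -3.4]
finger_gap: 0.0546
```

```bash
python3 d.py .5565 -.187 .100 10.1; python3 look2.py 11; cat > bas.py <<'E'
import sys
from h import *
d=np.load(f"/tmp/s{sys.argv[1]}.npz")['d'];P=cloud("side",d)
b=(abs(P[...,0]-.55)<.12)&(abs(P[...,1]+.18)<.12)&(d>0)
z1=float(sys.argv[2])
for z0 in np.arange(z1-.03,z1+.02,.007):
    m=b&(P[...,2]>=z0)&(P[...,2]<z0+.007)
    if m.sum()>4:print(z0.round(3),m.sum(),cv2.minAreaRect((P[m][:,:2]*1000).astype(np.float32)))
E
python3 bas.py 11 .09
```

```text
t 15.18 pos [ 0.5587 -0.189   0.1169] rotdeg [179.81  -0.18  10.18] F [-0.44  0.46 -3.37] T [0.05 0.02 0.04] gap 0.0546
shift units [-0.048 -0.061  0.423] turn [ 0.019 -0.018  0.008]
0.06 70 ((523.1173095703125, -168.41964721679688), (158.98353576660156, 75.4954605102539), 61.462440490722656)
0.067 83 ((556.2003173828125, -188.20083618164062), (96.40384674072266, 137.1482391357422), 7.737820148468018)
0.074 129 ((554.9383544921875, -185.63296508789062), (95.79762268066406, 134.7037811279297), 7.31646728515625)
0.081 190 ((555.4833984375, -189.20034790039062), (95.25000762939453, 137.7743682861328), 7.765451908111572)
0.088 445 ((556.552978515625, -188.83648681640625), (96.91180419921875, 140.68235778808594), 7.735999584197998)
0.095 249 ((557.1098022460938, -184.12515258789062), (93.66839599609375, 130.90890502929688), 12.72316837310791)
0.102 25 ((546.0911254882812, -182.4203338623047), (22.0504207611084, 132.08779907226562), 3.363145112991333)
0.109 16 ((555.6717529296875, -186.08956909179688), (11.723140716552734, 105.48703002929688), 7.82933235168457)
```

Call:
{"api": "step_arm", "payload": {"plan": [[-0.04,-0.05,0.2,0.02,-0.02,0],[-0.01,-0.01,0.2,0,0,0],[0,0,0.1,0,0,0],[0,0,0,0,0,0],[0,0,0,0,0,0]]}}

```text
time: 15.85
eef_pos: [0.5556, -0.1864, 0.0947]
tool_rot: [-3.14, 0.002, 0.178]
wrist_force: [-0.1, 0.8, -4.0]
finger_gap: 0.0546
```

```bash
python3 d.py .5565 -.187 .0825 10.1; python3 look2.py 12; python3 bas.py 12 .07
```

```text
t 15.85 pos [ 0.5556 -0.1864  0.0947] rotdeg [-1.7993e+02  1.1000e-01  1.0190e+01] F [-0.09  0.79 -4.03] T [-0.02  0.01  0.  ] gap 0.0546
shift units [0.021 0.02  0.305] turn [-0.007  0.011  0.009]
0.04 61 ((517.8743286132812, -166.62571716308594), (158.3339385986328, 76.55618286132812), 62.411373138427734)
0.047 118 ((552.9139404296875, -184.31842041015625), (97.03176879882812, 134.85374450683594), 8.162519454956055)
0.054 118 ((552.0089111328125, -183.78335571289062), (95.536376953125, 138.00906372070312), 8.5813570022583)
0.061 288 ((553.5325317382812, -185.4176483154297), (96.64303588867188, 139.62416076660156), 7.496702194213867)
0.068 456 ((551.864990234375, -183.4364013671875), (95.8056411743164, 135.67617797851562), 7.981283664703369)
0.075 94 ((540.5380859375, -178.4395751953125), (118.99897766113281, 77.66380310058594), 74.45405578613281)
0.082 17 ((545.8467407226562, -131.96688842773438), (11.21779727935791, 17.859878540039062), 9.993080139160156)
0.089 23 ((552.9522705078125, -183.13259887695312), (12.842914581298828, 106.31351470947266), 7.5943427085876465)
```

View pics/s12.png

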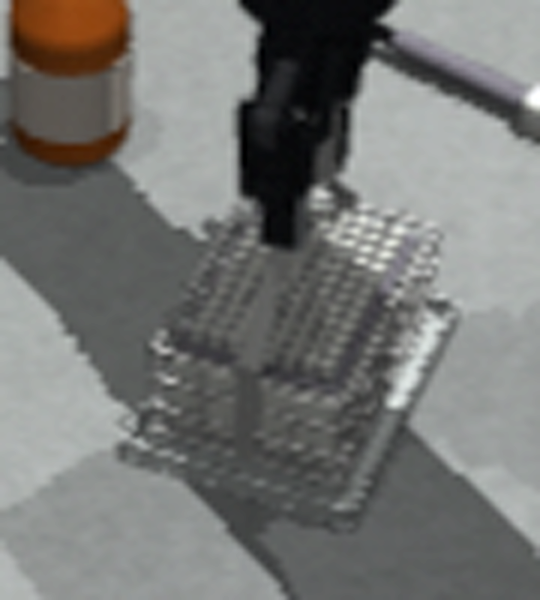

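The basket is centred over the tray at (0.5525, −0.184), yaw 8°, with its bottom about 14 mm up. I'll lower it gently the rest of the way.

Call:
{"api": "step_arm", "payload": {"plan": [[0,0,0.1,0,0,0],[0,0,0.08,0,0,0],[0,0,0,0,0,0]]}}

```text
time: 16.27
eef_pos: [0.5559, -0.1865, 0.0875]
tool_rot: [-3.141, 0.001, 0.178]
wrist_force: [-0.1, 0.6, -4.3]
finger_gap: 0.0548
```

Call:
{"api": "step_arm", "payload": {"plan": [[0,0,0.05,0,0,0]]}}

```text
time: 16.4
eef_pos: [0.5561, -0.1867, 0.0857]
tool_rot: [-3.141, 0.001, 0.178]
wrist_force: [1.0, 0.1, -3.6]
finger_gap: 0.0545
```

Call:
{"api": "step_arm", "payload": {"plan": [[0,0,0.04,0,0,0]]}}

```text
time: 16.52
eef_pos: [0.5561, -0.1866, 0.084]
tool_rot: [-3.141, 0.001, 0.178]
wrist_force: [-1.1, 0.0, -4.3]
finger_gap: 0.0547
```

Call:
{"api": "step_arm", "payload": {"plan": [[0,0,0.03,0,0,0]]}}

```text
time: 16.65
eef_pos: [0.5561, -0.1866, 0.0835]
tool_rot: [-3.141, 0.0, 0.178]
wrist_force: [-2.7, 1.4, 2.6]
finger_gap: 0.0547
```

Call:
{"api": "step_arm", "payload": {"plan": [[0,0,0,0,0,0]]}}

```text
time: 16.77
eef_pos: [0.5563, -0.1866, 0.0836]
tool_rot: [3.142, 0.0, 0.178]
wrist_force: [-0.0, -0.4, -3.6]
finger_gap: 0.0548
```

```bash
python3 look2.py 13;python3 d.py .5561 -.1866 .0825 10.1; python3 bas.py 13 .057
```

```text
t 16.82 pos [ 0.5563 -0.1867  0.0836] rotdeg [-180.      0.     10.19] F [ 0.49 -0.16 -3.52] T [ 0.02  0.03 -0.05] gap 0.0547
shift units [-0.005 -0.002  0.027] turn [-0.     0.     0.009]
0.027 60 ((519.8279418945312, -168.88763427734375), (163.17596435546875, 74.93302917480469), 63.018131256103516)
0.034 102 ((553.626953125, -184.2360382080078), (96.34124755859375, 136.25173950195312), 8.185754776000977)
0.041 112 ((552.384033203125, -184.8319091796875), (95.97290802001953, 138.14247131347656), 7.6007304191589355)
0.048 200 ((553.1525268554688, -185.58822631835938), (94.63726806640625, 137.3626708984375), 7.944415092468262)
0.055 439 ((553.3857421875, -185.44052124023438), (96.3654556274414, 137.97103881835938), 7.469339370727539)
0.062 224 ((545.971435546875, -183.626220703125), (83.13920593261719, 138.0374755859375), 7.213747501373291)
0.069 17 ((552.5110473632812, -181.98313903808594), (10.68514347076416, 118.83289337158203), 8.089743614196777)
0.076 20 ((553.8187255859375, -181.4109649658203), (12.18317699432373, 102.59748077392578), 8.069931983947754)
```

View pics/s13.png

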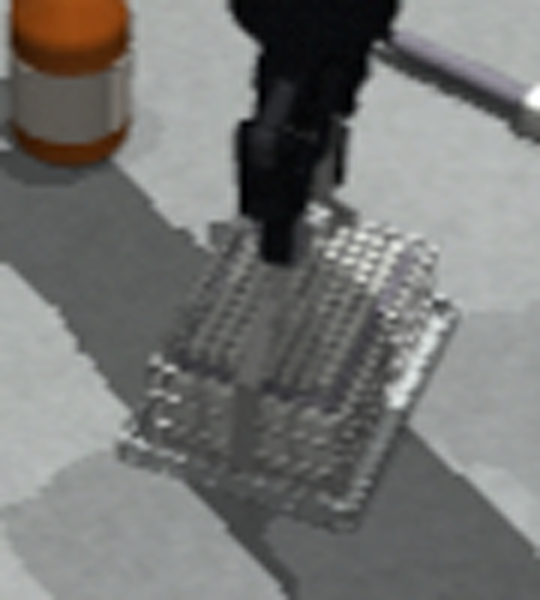

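It's inside the tray with the first edge touching. I'll press a little more to seat it flat.

Call:
{"api": "step_arm", "payload": {"plan": [[0,0,0.03,0,0,0],[0,0,0.02,0,0,0]]}}

```text
time: 17.08
eef_pos: [0.5564, -0.1866, 0.0834]
tool_rot: [3.141, -0.001, 0.178]
wrist_force: [-1.3, 1.4, 1.3]
finger_gap: 0.0544
```

Call:
{"api": "step_arm", "payload": {"plan": [[0,0,0.02,0,0,0]], "squeeze": 20}}

```text
time: 17.2
eef_pos: [0.5564, -0.1865, 0.0834]
tool_rot: [3.141, -0.001, 0.178]
wrist_force: [-2.0, 2.7, 3.2]
finger_gap: 0.0547
```

Call:
{"api": "step_arm", "payload": {"plan": [[0,0,0.02,0,0,0]]}}

```text
time: 17.32
eef_pos: [0.5564, -0.1865, 0.0833]
tool_rot: [3.14, -0.001, 0.178]
wrist_force: [-3.9, 1.3, 3.7]
finger_gap: 0.0549
```

Call:
{"api": "step_arm", "payload": {"plan": [[0,0,0,0,0,0],[0,0,0,0,0,0],[0,0,0,0,0,0],[0,0,0,0,0,0]], "grip": 0.7}}

```text
time: 17.82
eef_pos: [0.558, -0.1871, 0.0829]
tool_rot: [3.139, -0.004, 0.178]
wrist_force: [-0.2, 0.3, 0.8]
finger_gap: 0.0602
```

Call:
{"api": "step_arm", "payload": {"plan": [[0,0,0,0,0,0],[0,0,0,0,0,0],[0,0,0,0,0,0],[0,0,0,0,0,0]], "grip": 1}}

```text
time: 18.32
eef_pos: [0.5584, -0.1876, 0.0828]
tool_rot: [3.138, -0.005, 0.178]
wrist_force: [0.8, 0.3, -1.1]
finger_gap: 0.0851
```

```bash
python3 look2.py 14;python3 d.py .5561 -.1866 .2 10.1; python3 bas.py 14 .057
```

```text
t 18.38 pos [ 0.5584 -0.1876  0.0828] rotdeg [179.82  -0.28  10.19] F [-0.3   0.14 -0.25] T [0.   0.01 0.02] gap 0.0856
shift units [-0.038 -0.026 -2.93 ] turn [ 0.018 -0.028  0.009]
0.027 48 ((523.6619873046875, -159.09124755859375), (144.923828125, 74.17166137695312), 60.292415618896484)
0.034 119 ((553.5321655273438, -183.60055541992188), (96.69441986083984, 136.9911651611328), 8.282401084899902)
0.041 114 ((553.5407104492188, -183.7263946533203), (96.77803039550781, 135.1975555419922), 7.526552677154541)
0.048 250 ((554.368896484375, -185.14132690429688), (96.34707641601562, 138.99693298339844), 7.3687357902526855)
0.055 438 ((553.9130859375, -184.7587890625), (97.06794738769531, 137.93824768066406), 6.477991104125977)
0.062 174 ((545.8447265625, -181.08807373046875), (123.13565826416016, 80.21165466308594), 71.82981872558594)
0.069 19 ((553.9407958984375, -181.62936401367188), (13.427183151245117, 120.36778259277344), 8.526765823364258)
0.076 18 ((554.3580932617188, -181.08294677734375), (12.729413986206055, 102.47850036621094), 8.046801567077637)
```

View pics/s14.png

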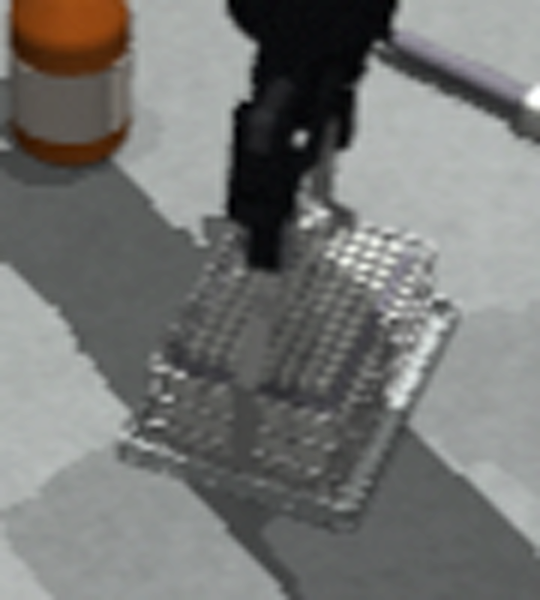

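Released, and the basket is sitting in the tray. Now I'll go straight up, then back towards −y to uncover the top view.

Call:
{"api": "step_arm", "payload": {"plan": [[-0.02,-0.02,-0.2,0.02,-0.03,0],[0,0,-0.3,0,0,0],[0,0,-0.6,0,0,0],[0,0,-0.8,0,0,0],[0,0,-0.8,0,0,0],[0,0,-0.8,0,0,0],[0,0,-0.8,0,0,0],[-0.8,0.3,0,0,0,0],[-0.8,0.6,0,0,0,0],[-0.8,0.6,0,0,0,0],[-0.8,0.6,0,0,0,0],[-0.8,0.6,0,0,0,0],[-0.6,0.6,0,0,0,0],[0,0.6,0,0,0,0],[0,0,0,0,0,0]]}}

```text
time: 20.25
eef_pos: [0.402, -0.3799, 0.2781]
tool_rot: [3.125, -0.014, 0.18]
wrist_force: [-0.6, 0.5, 0.4]
finger_gap: 0.0854
```

```bash
python3 look2.py 15; python3 bas.py 15 .057; python3 - <<'E'
from h import *
p,d=env.read_camera("top");np.savez("/tmp/topf.npz",p=p,d=d);cv2.imwrite("pics/topf.png",p[:,:,::-1])
P=cloud("top",d)
b=(abs(P[...,0]-.55)<.12)&(abs(P[...,1]+.18)<.12)&(d>0)
for z0 in np.arange(.02,.10,.007):
    m=b&(P[...,2]>=z0)&(P[...,2]<z0+.007)
    if m.sum()>4:print(z0.round(3),m.sum(),cv2.minAreaRect((P[m][:,:2]*1000).astype(np.float32)))
m=b&(P[...,2]>.058)&(P[...,2]<.07)&(abs(P[...,1]+.184)<.06)&(abs(P[...,0]-.553)<.04)
A=np.c_[P[m][:,:2]-[.553,-.184],np.ones(m.sum())];print("top plane slope deg",np.degrees(np.linalg.lstsq(A,P[m][:,2],rcond=None)[0][:2]).round(2))
E
```

```text
0.027 60 ((521.1849365234375, -166.78567504882812), (157.89166259765625, 76.43756866455078), 61.425331115722656)
0.034 117 ((553.8189086914062, -184.0364532470703), (96.54435729980469, 137.8551025390625), 7.063882827758789)
0.041 117 ((553.78857421875, -185.11471557617188), (96.19386291503906, 137.9437713623047), 7.713748931884766)
0.048 254 ((554.1874389648438, -185.06179809570312), (95.8426742553711, 139.60276794433594), 7.81385612487793)
0.055 454 ((553.7579345703125, -184.5882568359375), (96.31505584716797, 138.4218292236328), 7.460204124450684)
0.062 197 ((550.2283325195312, -183.17581176757812), (89.71287536621094, 130.7015838623047), 8.529603004455566)
0.069 21 ((554.2230224609375, -181.05909729003906), (13.142722129821777, 122.21487426757812), 8.150050163269043)
0.076 15 ((552.7650146484375, -179.2308807373047), (10.602025032043457, 106.25957489013672), 8.273329734802246)
0.02 60 ((556.2169189453125, -184.56842041015625), (95.83705139160156, 133.01437377929688), 7.574093818664551)
0.027 13 ((555.5338745117188, -183.79135131835938), (94.15655517578125, 131.75364685058594), 7.5
[... 454 characters left out ...]
0.062 206 ((558.6961669921875, -184.17678833007812), (77.14540100097656, 134.71726989746094), 3.784471273422241)
0.069 27 ((555.3023681640625, -183.89186096191406), (11.301152229309082, 124.96703338623047), 6.763237953186035)
0.076 24 ((556.3219604492188, -182.9949188232422), (11.133970260620117, 109.24597930908203), 7.501910209655762)
0.083 28 ((556.57080078125, -182.91305541992188), (12.25328540802002, 94.90872192382812), 7.746096134185791)
0.09 24 ((554.8196411132812, -183.75302124023438), (11.752837181091309, 76.16275024414062), 5.509815216064453)
0.097 12 ((555.2326049804688, -185.17666625976562), (7.991673946380615, 61.15257263183594), 6.137930870056152)
top plane slope deg [0.15 0.04]
```

View pics/topf.png

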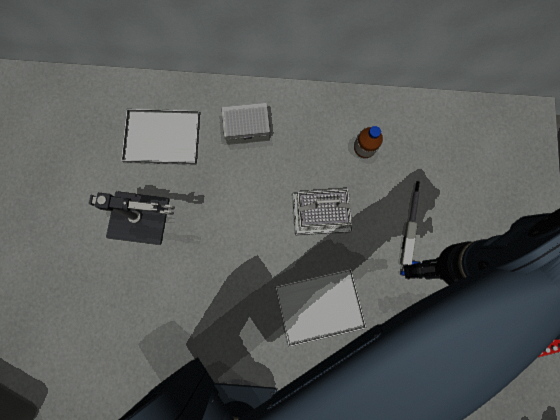

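View pics/s15.png

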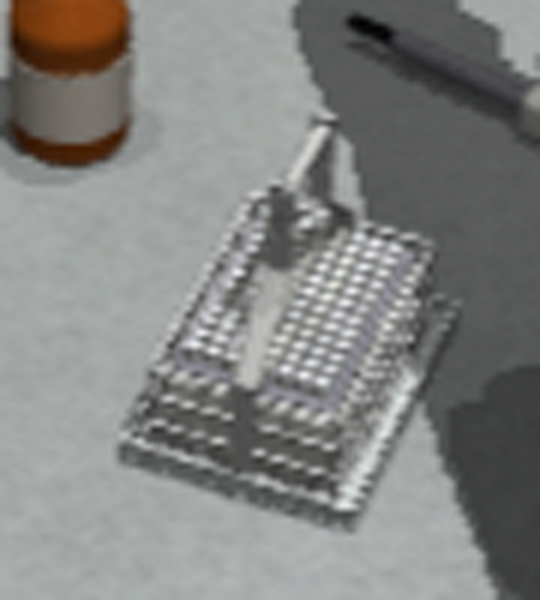

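The basket lies flat in the small tray at about (322,211) in the top view, centred within about 1 mm, slope 0.15° or less. The box, bottle and pipette are where they started, and the gripper is well clear above the bench. Handing in.

```bash
python3 -c "
from cell import env
print(env.finish_job())"
```

```text
the job is handed in; nothing more can be done
None
```

The basket is off the hook, standing flat in the smallest tray and released, and the job was handed in at about 20.4 s. No verdict was reported.

**What I did**
- I gripped the bail legs from outside (55 mm gap) and took the basket's weight, about 4 N.
- I pressed inward. The pull-out arm slid about 11 mm at about 2.6 N to its stop, then the keeper gave at 8 to 11 N.
- At the keeper's hard stop (about 15 N) I lifted the bar past the tip, with a peak side force of about 17 N. I then moved out, turned about 79° and set the basket down, pressing lightly (up to about 4 N net upward on the wrist) until it sat flat.

**Last checks**
- **Basket:** both cameras put it within about 1 to 2 mm of the tray's centre, at yaw about 7.5° (same as the tray), with a slope of 0.15° or less.
- **Other items:** by eye in the final top view, the tip box, bottle and pipette are where they started; I did not measure them.
- **Robot:** the gripper is open, well above the bench, with no contact force.

**Disagreed**
- **Fingertip height:** the cameras put the fingertips about 35 mm higher than the reported TCP and the given tool sizes imply. I worked from the cameras, and the grasp and set-down heights agreed with that.
- **Keeper slip-back:** while the bar rose beside the tip, it eased about 1 to 2 mm outward against the keeper. The lifting force stayed below 10 N, so I took it as not snagging.

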